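# Pin a circulation pump to its bench bracket

## Robot

A 6-joint arm with a two-finger parallel gripper is mounted at the origin on the work surface. World frame = base frame: x ahead of the robot, y to its left, z up, the work surface at z = 0. Lengths are in m, angles in rad, forces in N, time in s.
With the tool pointing down it reaches from about 0.3 to 0.875 m from the base axis. Payload 6.4 kg.
Tool frame: the origin (TCP) lies at the very end of the fingers, on their centre line; the grasp point (between the pads) lies ctrl.grip_point_offset behind it (ctrl.grip_point_offset is the distance from the TCP to the grasp point, in m); z points along the fingers, x is the direction in which the jaws open and shut, and the axes are right-handed (so a half turn about z gives the same grasp; the last joint's range is limited). The gripper opens to 85 mm and grips with 20 to 120 N. Pads are 22 mm wide; open, the fingers measure 114 mm over their backs; the gripper's body (76 mm by 85 mm) begins 54 mm behind the grasp point. The pads swing forward as they close: fully open they stand 13 mm farther back than shut.
Start: joints at [-0.206, 0.181, 1.607, -0, 1.354, -0.206], TCP at [0.575, 0, 0.231] pointing down, gripper open.
Joint ranges: [-2.99, 2.99], [-0.89, 2.07], [0.3, 2.58], [-1.14, 4.28], [0, 2.63], [-3.12, 3.12]. Speed limits (rad/s): [2.57, 2.57, 3.01, 3.14, 3.14, 3.14].

## Interface

Orientations are given as a unit quaternion [w, x, y, z].
In Python, from bench import get_obs, viewer, workorder, ctrl gives the robot as it stands. The module is installed in compiled form; this text tells all that it offers.
- The arm moves only by the tool move_arm, never from a script. Its argument "increments" is a list of rows, each an object of numbers: "tx", "ty", "tz": the shift along the tool's x, y, z in m; "turn": the turn about the tool's z in degrees. A call has 1 to 20 rows; each row is the pose to reach, as a shift and turn from the pose commanded when the call began, along the tool's axes at that moment; what a row does not reach only later rows make up. A row lasts 1/12 s, in which the tool goes at most 41.7 mm and 7.16 degrees, less where a joint would pass 70% of its speed; a pose out of reach is approached as far as the arm can. A call with a gripper value outside its range is refused whole. "gripper" is the opening, from 0 (shut) to 1 (fully open), set as the call begins (left out, the last holds). The fingers move at their own pace and stop on an object; the grip force is fixed at half the most. Time passes only in rows, so rows that repeat a pose let the fingers close. It gives the time, the measured TCP pose, the force and the opening at its end, in the units of the state.
- get_obs(): the state, without advancing time (a new reading comes with each control period).
- viewer.camera(name): name is "scene" or "side" or "wrist"; returns (picture, depth): 420x560x3 uint8, red, green, blue; 420x560 float32, m along the optical axis (not along the pixel's ray), 0 where there is no reading.
- viewer.get_calibration(name): a dict with "intrinsics" (3x3 intrinsics, pixels), "origin" and "attitude" of the camera in the world. Camera axes: x right, y up, looking along -z (the intrinsics and any distortion apply to the point x, -y, -z); pixel columns grow to the right and rows downward; lengths in m; the calibration is good to about 2 mm. A picture is of the moment at which its call begins: read the wrist's pose just before it. get_calibration takes no time and is no camera call; for the wrist camera it gives the pose at the moment of the call.
- workorder.hand_in(): hands the job in, once; it reports no verdict.
The state is a dict: "time_s": time; "q": joint angles; "dq": joint speeds; "joint_efforts": joint torques, N m; "eef_pos": TCP position; "eef_rot": TCP orientation; "wrist_force": force on the tool from outside, world axes, zero at the start; "torque": the same for the moment, N m; "opening": opening from 0.0 (shut) to 1.0 (fully open).
Only numpy, scipy, OpenCV 4.12 (cv2) and the standard library are available. Lean on these libraries where they do the work, as an engineer would, in place of code of your own. Each camera call takes 0.05 s, during which the arm holds its last target.

## Task

Clear the white pipe union out of the gap and stand it upright on free bench, slide the black pump into the fixed clevis bracket until its tongue is fully home against the back wall, then push the headed pin from the far side (the side away from the robot) through bracket, tongue and bracket until its head meets the lug. Leave the tins, elbows, tee and tape measure where they are.

Things in the scene. Friction and masses are not known exactly. Their poses are not given: they have to be found in the camera images.
- bracket: Fixed grey plastic clevis bracket. Origin on the bench under the middle of its hole axis. Two upright lugs, x 24 to 36 and -36 to -24 mm, y -25 to 25 mm, 90 mm tall, leave a 48 mm slot open to +y, closed by a 12 mm back wall at y = -25 mm. Low splayed wings (34 mm tall) widen the mouth to about 100 mm at y = 50 mm. Its +x side is the far side, away from the robot (turned up to 0.25 rad).
- bracket_hole (a point): Middle of the bracket's hole axis: a 20 mm round hole runs along the bracket's x through both lugs at y = 0, 65 mm above the bench. This point is in mid-slot.
- free_spot (a point): A point on the bench beyond the gap, fixed in the bracket's frame (x 125, y 105 mm): bare bench for 40 mm round it, clear of the pump's way and the pin's way. Somewhere to stand the union; any other free spot will do.
- pump: Loose black pump with a grey tongue, about 0.7 kg. Origin on its underside below the centre of its box body, 100 (x) by 90 (y) by 66 mm tall, plus a port disc 75 mm wide, 10 mm high: too wide to grasp. A tongue 44 mm wide (x), 90 mm tall, stands out 80 mm from its -y face, to y = -125 mm. Push on its flat rear face, y = +45 mm. Home: x = 0, y = 100 mm in the bracket's frame, same heading.
- pump_hole (a point): Middle of the 20 mm round hole that runs along x through the pump's tongue, at y = -100 mm, 65 mm up. At the start it lies 140 to 165 mm from home, up to about 35 mm off to a side; the pump is turned up to 0.22 rad from the bracket's heading.
- pin: Loose aluminium pin, 85 g, lying level in its rest, axis 45 mm above the bench. Origin on its axis at the inner face of the head. Shaft 16 mm diameter, 120 mm long towards -x, the last 18 mm tapered to 6 mm; round head 30 mm diameter, 12 mm thick, at +x. Centre of mass about 35 mm from the origin along the shaft.
- pin_tip (a point): Tip of the pin, 120 mm from the head's inner face.
- rest: Fixed pin rest: wooden strip 84 by 60 mm with two white saddles (8 mm thick, 35 mm wide, 54 mm tall, open on top) at x = -31 and +31 mm; the pin lies along x in them, its head's inner face at x = +42 mm, and is lifted straight up. Origin on the bench under its centre.
- union: Loose white pipe union, upright, 88 mm tall, 110 g, standing in the gap between bracket and pump tongue. Origin centre of underside. Foot 42 mm diameter, collar 52 mm diameter from 22 to 48 mm up, upper barrel 46 mm diameter from 48 to 88 mm up (grip it there).
- tin_a: Bystander: bare metal tin, 80 mm diameter, 110 mm tall. Origin centre of underside.
- tin_b: Bystander: metal tin with a plain yellow band, 68 mm diameter, 85 mm tall. Origin centre of underside.
- elbow_a: Bystander: white pipe elbow lying flat, 44 mm thick, legs 58 mm along its +x and +y. Origin on the bench under the corner.
- elbow_b: Bystander: another such elbow.
- tee: Bystander: white pipe tee lying flat, 100 mm along x, 44 mm thick, branch 55 mm along +y. Origin under its centre.
- tape: Bystander: black tape measure, 75 by 45 by 70 mm. Origin centre of underside.

How it is judged:
On the way, in this order (a step that is already met when the one before it is completed fails the run):
1. the pump is home: its tongue's hole lies within 6 mm of the bracket's, heading within 0.12 rad (distance between pump_hole and bracket_hole below 0.006 m and angle between the y axis of pump and the y axis of bracket, either way round below 0.12 rad), for 0.2 s.
2. the pin is through all three holes with its head at the lug (within 6 mm) (all of step 1 and x of pin in the frame of bracket between 0.03 and 0.042 m and x of pin_tip in the frame of bracket below -0.07 m and y of pin in the frame of bracket between -0.006 and 0.006 m and z of pin in the frame of bracket_hole between -0.008 and 0.006 m and angle between the x axis of pin and the x axis of bracket, either way round below 0.12 rad), for 0.2 s.
At the end, for the whole second after the job is handed in: Pump home: tongue hole within 6 mm of bracket hole, heading within 0.12 rad. Pin through both lugs and tongue, head on the +x side within 6 mm of the lug, within 0.12 rad. Union upright (0.15 rad) on the bench, touching none of these. Bystanders within 30 mm of their starts. All at rest (all of step 2 and linear speed of each of pin, pump, union below 0.01 m/s and angle between union's own z axis and vertical below 0.15 rad and height (world z) of union between -0.006 and 0.006 m and contact force between union and pump below 0.1 N and contact force between union and bracket below 0.1 N and contact force between union and pin below 0.1 N and distance of each of tin_a, tin_b, elbow_a, elbow_b, tee, tape from where it was at the start of the episode below 0.03 m).
It fails at once if a bystander is pushed away (50 mm) or knocked over (distance of any of tin_a, tin_b, elbow_a, elbow_b, tee, tape from where it was at the start of the episode above 0.05 m or angle between any of tin_a, tin_b, elbow_a, elbow_b, tee, tape's own z axis and vertical above 0.5 rad).
It fails at once if the pump is lifted or tipped over (height (world z) of pump above 0.04 m or angle between pump's own z axis and vertical above 0.4 rad).
It also fails if it takes over 72 s, if anything falls off the work surface, if the arm or the gripper's body presses on something with over 40 N, if the wrist force passes 120 N, or if a joint passes its speed limit or range.

## Working session

There is one attempt and no reset: what is moved stays moved. The work goes in short steps, Python scripts to look and compute and a tool call to move; the robot and the scene stay as the last step left them, time stands still between calls to the robot, and variables do not carry over. Pictures are saved under pics/ and viewed, and the job is handed in when it is done.

Besides the shell and the picture viewer there is one more tool, called after "Request:" in YAML: its name, and indented under it one key for each argument. move_arm: Moves the arm, as the interface text tells. Its arguments: {"type":"object","properties":{"increments":{"type":"array"},"gripper":{"type":"number"}},"required":["increments"]}

```bash
mkdir -p pics; ls; python3 - <<'E'
from bench import get_obs, viewer, ctrl
import cv2, numpy as np
print(get_obs()); print(ctrl.grip_point_offset)
for n in ("scene","side","wrist"):
    c=viewer.get_calibration(n); print(n,c)
    p,d=viewer.camera(n)
    cv2.imwrite(f"pics/{n}0.png",p[:,:,::-1]); np.savez(f"{n}0.npz",p=p,d=d,K=c["intrinsics"],o=c["origin"],a=c["attitude"])
E
```

```text
pics
{'time_s': 0.0, 'q': array([-2.06275584e-01,  1.81556447e-01,  1.60796967e+00, -1.95582804e-05,
        1.35374905e+00, -2.06301942e-01]), 'dq': array([ 6.49154063e-05, -8.56864037e-04, -2.50320479e-04,  1.38082044e-03,
        4.77981023e-04,  1.67109325e-03]), 'joint_efforts': array([ 3.41415571e-04, -4.44869328e+01, -3.51340663e+01, -2.51131587e-04,
        9.11703974e-03,  3.43231875e-05]), 'eef_pos': array([5.74480091e-01, 1.34113573e-04, 2.30393986e-01]), 'eef_rot': array([-1.62968379e-04,  9.99999646e-01,  1.52927385e-05, -8.25377307e-04]), 'wrist_force': array([-0.03398381, -0.39356475,  0.52040907]), 'torque': array([ 0.0098675 , -0.02595445, -0.04118441]), 'opening': 1.0010365927979463}
0.0187
scene {'intrinsics': array([[460.03160201,   0.        , 282.44214218],
       [  0.        , 460.03160201, 217.81967921],
       [  0.        ,   0.        ,   1.        ]]), 'origin': array([1.45063336, 0.26000134, 0.96254246]), 'attitude': array([0.57037905, 0.24846356, 0.30174294, 0.72241595])}
side {'intrinsics': array([[505.93898948,   0.        , 281.56642257],
       [  0.        , 505.93898948, 216.76723172],
       [  0.        ,   0.        ,   1.        ]]), 'origin': array([ 0.22566874, -0.9842026 ,  0.96511885]), 'attitude': array([ 0.89379723,  0.42202927, -0.05891245, -0.13981105])}
wrist {'intrinsics': array([[348.86451405,   0.        , 277.8378957 ],
       [  0.        , 348.86451405, 209.86619379],
       [  0.        ,   0.        ,   1.        ]]), 'origin': array([0.57543138, 0.0697271 , 0.37368927]), 'attitude': array([ 9.90621979e-01, -1.36627310e-01,  9.68336444e-04,  3.66577314e-04])}
```

View pics/scene0.png

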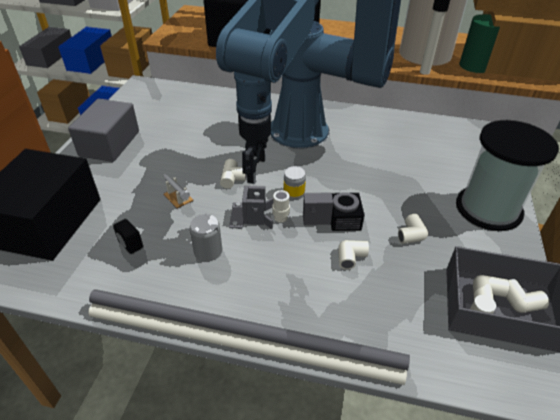

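View pics/side0.png

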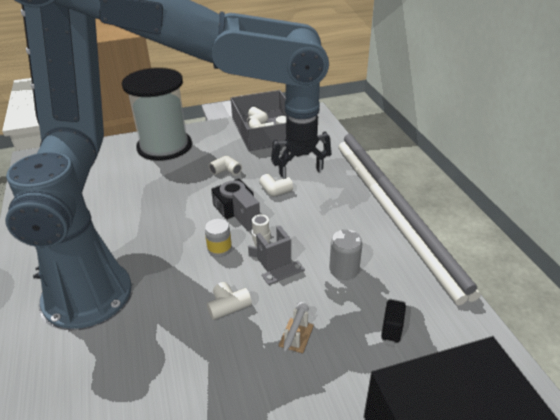

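View pics/wrist0.png

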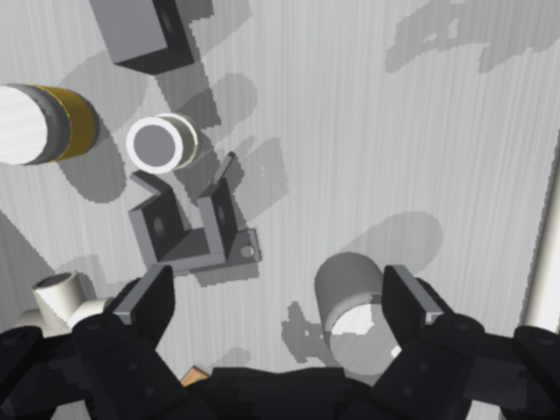

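The scene view shows, left to right: rest (178,192), tin_a (206,238), bracket (255,203), union (281,205), tin_b (294,182) and pump (345,210). The wrist view shows the bracket slot at (190,240), the union's top at (155,145) and the tongue's end at (150,50). Next I'll measure.

```bash
cat > h.py <<'E'
import numpy as np, cv2
from scipy.spatial.transform import Rotation as R
def load(f):
    z=np.load(f); return {k:z[k] for k in z.files}
def rot(q): return R.from_quat([q[1],q[2],q[3],q[0]]).as_matrix()
def rays(s,uv):
    K=s["K"]; uv=np.atleast_2d(uv).astype(float)
    d=np.c_[(uv[:,0]-K[0,2])/K[0,0], -(uv[:,1]-K[1,2])/K[1,1], -np.ones(len(uv))]
    return d@rot(s["a"]).T
def onz(s,uv,z):
    d=rays(s,uv); o=s["o"]; return o+d*((z-o[2])/d[:,2])[:,None]
def cloud(s):
    h,w=s["d"].shape; u,v=np.meshgrid(np.arange(w),np.arange(h))
    P=s["o"]+rays(s,np.c_[u.ravel(),v.ravel()])*s["d"].reshape(-1,1)
    return P.reshape(h,w,3)
def proj(s,P):
    c=(np.atleast_2d(P)-s["o"])@rot(s["a"]); K=s["K"]
    return np.c_[K[0,0]*c[:,0]/-c[:,2]+K[0,2], K[1,1]*-c[:,1]/-c[:,2]+K[1,2]]
def snap(n,tag):
    from bench import viewer
    c=viewer.get_calibration(n); p,d=viewer.camera(n)
    cv2.imwrite(f"pics/{n}{tag}.png",p[:,:,::-1])
    np.savez(f"{n}{tag}.npz",p=p,d=d,K=c["intrinsics"],o=c["origin"],a=c["attitude"])
    return load(f"{n}{tag}.npz")
def topmap(ss,x0,x1,y0,y1,res=0.001):
    """ortho map: image row grows with -x (far up), col grows with -y (right)"""
    H=int((x1-x0)/res);W=int((y1-y0)/res)
    hm=np.zeros((H,W));im=np.zeros((H,W,3),np.uint8)
    for s in ss:
        P=cloud(s).reshape(-1,3);C=s["p"].reshape(-1,3);ok=s["d"].ravel()>0.02
        P=P[ok];C=C[ok]
        r=((x1-P[:,0])/res).astype(int);c=((y1-P[:,1])/res).astype(int)
        m=(r>=0)&(r<H)&(c>=0)&(c<W)&(P[:,2]<0.16)
        for i in np.argsort(P[m][:,2]):
            rr,cc=r[m][i],c[m][i]
            if P[m][i,2]>=hm[rr,cc]: hm[rr,cc]=P[m][i,2]; im[rr,cc]=C[m][i]
    return hm,im
E
python3 - <<'E'
from h import *
ss=[load(f"{n}0.npz") for n in ("scene","side","wrist")]
hm,im=topmap(ss,0.2,0.8,-0.45,0.5,0.002)
im=cv2.resize(im,None,fx=1.6,fy=1.6,interpolation=cv2.INTER_NEAREST)
g=cv2.applyColorMap((np.clip(hm/0.12,0,1)*255).astype(np.uint8),cv2.COLORMAP_JET)
g=cv2.resize(g,None,fx=1.6,fy=1.6,interpolation=cv2.INTER_NEAREST)
for k in range(-4,6):
    c=int((0.5-k*0.1)/.002*1.6); cv2.line(g,(c,0),(c,g.shape[0]),(255,255,255),1); cv2.putText(g,f"{k}",(c,10),0,.4,(255,255,255))
for k in range(2,8):
    r=int((0.8-k*.1)/.002*1.6); cv2.line(g,(0,r),(g.shape[1],r),(255,255,255),1);cv2.putText(g,f"{k}",(0,r),0,.4,(255,255,255))
cv2.imwrite("pics/top0.png",g)
w=ss[2]; P=cloud(w)
for n,uv in dict(union=(153,146),slotback=(190,265),lugL=(145,215),lugR=(205,205),tongue=(145,30)).items(): print(n,P[uv[1],uv[0]])
E
```

```text
Still running in the background as job /tmp/bash_jobs.1000/7956697ae890 (pid 518). You'll get a notice when it ends.
```

```bash
kill -- -518; python3 - <<'E'
s=open('h.py').read()
i=s.index("        for i in np.argsort"); 
s=s[:i]+"""        Pm,Cm,rm,cm=P[m],C[m],r[m],c[m]
        o=np.argsort(Pm[:,2],kind="stable"); o=o[Pm[o,2]>=hm[rm[o],cm[o]]]
        hm[rm[o],cm[o]]=Pm[o,2]; im[rm[o],cm[o]]=Cm[o]
    return hm,im
"""
open('h.py','w').write(s)
E
cat > top.py <<'E'
from h import *
def draw(ss,fn,x0=0.2,x1=0.8,y0=-0.45,y1=0.5,res=.002,f=1.6,step=.1):
    hm,im=topmap(ss,x0,x1,y0,y1,res)
    g=cv2.applyColorMap((np.clip(hm/0.12,0,1)*255).astype(np.uint8),cv2.COLORMAP_JET)
    g=cv2.resize(g,None,fx=f,fy=f,interpolation=cv2.INTER_NEAREST)
    for k in np.arange(np.ceil(y0/step),y1/step)*step:
        c=int((y1-k)/res*f); cv2.line(g,(c,0),(c,g.shape[0]),(255,255,255),1); cv2.putText(g,f"{k:.2f}",(c,10),0,.4,(255,255,255))
    for k in np.arange(np.ceil(x0/step),x1/step)*step:
        r=int((x1-k)/res*f); cv2.line(g,(0,r),(g.shape[1],r),(255,255,255),1);cv2.putText(g,f"{k:.2f}",(0,r),0,.4,(255,255,255))
    cv2.imwrite(fn,g); return hm,im
E
python3 - <<'E'
from top import *
ss=[load(f"{n}0.npz") for n in ("scene","side","wrist")]
draw(ss,"pics/top0.png")
w=ss[2]; P=cloud(w)
for n,uv in dict(union=(153,146),slotback=(190,265),lugL=(145,215),lugR=(205,205),tongue=(145,30)).items(): print(n,P[uv[1],uv[0]])
E
```

```text
union [0.47402874 0.04306211 0.08864988]
slotback [ 0.4973788  -0.06052711  0.09055038]
lugL [ 0.46087017 -0.01562593  0.08684477]
lugR [ 0.51374693 -0.00564745  0.09076711]
tongue [0.47704501 0.12762855 0.09081733]
```

View pics/top0.png

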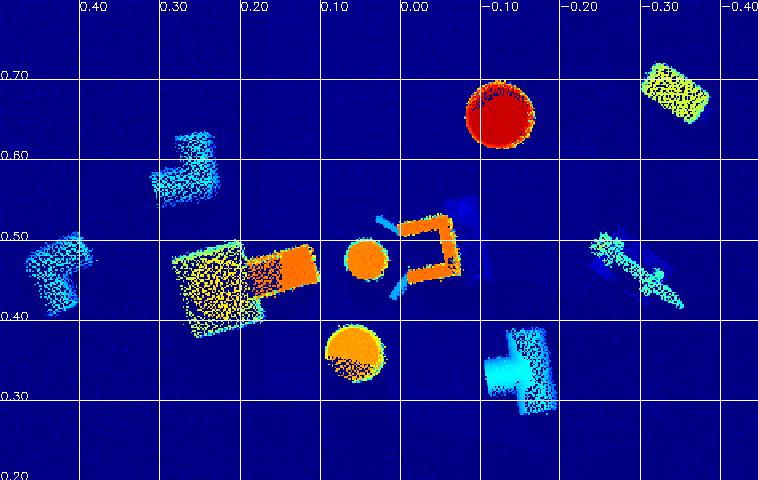

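The height map separates every object: bracket (0.49,-0.03), union (0.473,0.043), pump body (0.43,0.23) with its tongue towards the bracket, pin rest (0.46,-0.30). Now for exact fits.

```bash
cat > fit.py <<'E'
from h import *
def pts(s,x0,x1,y0,y1,z0,z1):
    P=cloud(s).reshape(-1,3)[s["d"].ravel()>0.02]
    m=(P[:,0]>x0)&(P[:,0]<x1)&(P[:,1]>y0)&(P[:,1]<y1)&(P[:,2]>z0)&(P[:,2]<z1)
    return P[m]
def rect(P):
    r=cv2.minAreaRect((P[:,:2]*1000).astype(np.float32)); return r, cv2.boxPoints(r)
E
python3 - <<'E'
from fit import *
np.set_printoptions(precision=1,suppress=True)
for n in ("scene","side","wrist"):
    s=load(f"{n}0.npz"); print(n)
    for nm,a in dict(bracket=(0.43,0.56,-0.09,0.005,.083,.1),tongue=(.42,.52,.1,.185,.083,.1),pump=(.37,.52,.16,.30,.058,.071),disc=(.37,.52,.19,.30,.0725,.082),
        union=(.43,.52,.015,.075,.082,.095)).items():
        P=pts(s,*a)
        if len(P)<20: print(nm,len(P)); continue
        r,b=rect(P); print(nm,len(P),"z %.1f"%(1000*np.median(P[:,2])),"c %.1f %.1f size %.1f %.1f ang %.2f"%(*r[0],*r[1],r[2]), b.ravel())
E
```

```text
scene
bracket 253 z 90.3 c 488.7 -35.9 size 82.4 60.7 ang 10.93 [442.5 -13.9 454.  -73.5 534.9 -57.9 523.4   1.7]
tongue 331 z 91.1 c 459.7 147.6 size 52.9 79.6 ang 14.18 [424.3 179.7 443.8 102.5 495.1 115.5 475.6 192.6]
pump 375 z 66.8 c 445.0 215.2 size 101.3 122.2 ang 17.06 [378.7 258.7 414.5 141.9 511.4 171.6 475.5 288.5]
disc 380 z 77.7 c 441.2 226.9 size 79.2 72.6 ang 1.63 [400.6 262.1 402.7 189.5 481.9 191.7 479.8 264.3]
union 156 z 89.4 c 476.0 43.2 size 44.7 40.7 ang 13.78 [449.5  57.6 459.2  18.1 502.6  28.7 492.9  68.3]
side
bracket 276 z 88.6 c 488.9 -38.0 size 74.2 67.6 ang 11.97 [445.6 -12.7 459.6 -78.8 532.2 -63.4 518.2   2.7]
tongue 294 z 89.1 c 460.4 145.4 size 48.2 88.4 ang 14.62 [425.9 182.1 448.2  96.6 494.8 108.7 472.5 194.3]
pump 244 z 64.6 c 438.3 220.7 size 101.6 115.4 ang 12.89 [375.9 265.6 401.6 153.1 500.7 175.8 475.  288.3]
disc 253 z 75.5 c 436.8 230.0 size 75.9 65.9 ang 20.28 [389.8 247.8 412.6 186.  483.8 212.3 461.  274.1]
union 164 z 87.0 c 475.3 40.6 size 45.9 45.5 ang 45.27 [443.   40.3 475.3   8.3 507.6  40.9 475.3  72.9]
wrist
bracket 2815 z 90.4 c 488.3 -34.5 size 72.9 61.9 ang 10.71 [446.8 -10.9 458.3 -71.7 529.8 -58.1 518.3   2.7]
tongue 3677 z 90.5 c 464.9 131.7 size 45.2 44.3 ang 15.42 [437.2 147.  449.  104.3 492.5 116.3 480.7 159. ]
pump 0
disc 0
union 2600 z 88.7 c 475.0 43.8 size 45.5 45.1 ang 14.06 [447.4  60.1 458.4  16.3 502.5  27.4 491.6  71.2]
```

Request:
move_arm:
  increments:
    - {"tx": -0.035,"ty": -0.015,"tz": 0,"turn": -4}
    - {"tx": -0.07,"ty": -0.03,"tz": 0.0,"turn": -8}
    - {"tx": -0.0995,"ty": -0.0437,"tz": 0.02,"turn": -10.7}
    - {"tx": -0.0995,"ty": -0.0437,"tz": 0.05,"turn": -10.7}
    - {"tx": -0.0995,"ty": -0.0437,"tz": 0.08,"turn": -10.7}
    - {"tx": -0.0995,"ty": -0.0437,"tz": 0.08,"turn": -10.7}
    - {"tx": -0.0995,"ty": -0.0437,"tz": 0.08,"turn": -10.7}
  gripper: 1

```text
time_s: 0.73
eef_pos: [0.4742, 0.0439, 0.1504]
eef_rot: [-0.0, 0.996, 0.093, -0.002]
wrist_force: [0.2, -0.5, 0.3]
opening: 0.998
```

```bash
python3 - <<'E'
from fit import *
np.set_printoptions(precision=1,suppress=True)
s=snap("wrist","1")
from bench import get_obs
o=get_obs(); print(o["time_s"],o["eef_pos"]*1000)
print(R.from_quat(o["eef_rot"][[1,2,3,0]]).as_matrix()[:,0])
for nm,a in dict(bracket=(0.43,0.56,-0.09,0.005,.083,.1),tongue=(.42,.52,.1,.185,.083,.1),pump=(.37,.52,.16,.30,.058,.071),disc=(.37,.52,.19,.30,.0725,.082), union=(.43,.52,.015,.075,.082,.095)).items():
        P=pts(s,*a)
        if len(P)<20: print(nm,len(P)); continue
        r,b=rect(P); print(nm,len(P),"z %.1f"%(1000*np.median(P[:,2])),"c %.1f %.1f size %.1f %.1f ang %.2f"%(*r[0],*r[1],r[2]), b.ravel())
E
```

```text
0.7833 [475.8  43.6 152. ]
[ 1.   0.2 -0. ]
bracket 3499 z 90.4 c 487.8 -31.2 size 72.3 56.3 ang 10.92 [446.9 -10.4 457.6 -65.7 528.6 -52.  517.9   3.3]
tongue 9640 z 90.5 c 462.8 140.2 size 44.3 61.0 ang 15.46 [433.3 163.7 449.6 104.9 492.3 116.7 476.  175.5]
pump 0
disc 0
union 4100 z 88.7 c 474.6 43.9 size 45.2 45.5 ang 45.86 [442.5  43.5 475.2  11.9 506.6  44.3 474.   76. ]
```

View pics/wrist1.png

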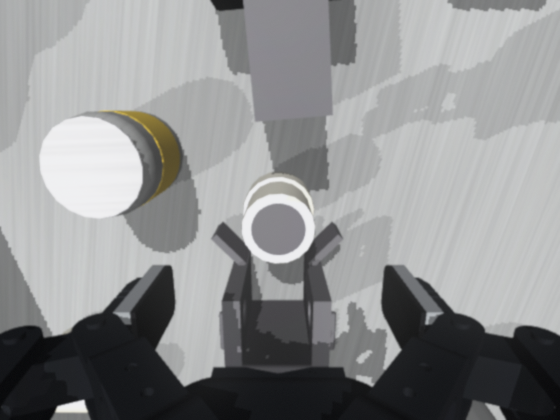

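The wrist picture shows the union's top centred between the fingers at (278,228), clear of the lugs and of the tongue. Descend and grip.

Request:
move_arm:
  increments:
    - {"tz": 0.03}
    - {"tz": 0.06}
    - {"tz": 0.085}
    - {"tz": 0.096}
    - {"tz": 0.096}
    - {"tz": 0.096}

```text
validation failed for argument at $.in...
```

Request:
move_arm:
  increments:
    - {"tz": 0}
    - {"tz": 0}
    - {"tz": 0}
    - {"tz": 0}
    - {"tz": 0}
    - {"tz": 0}
    - {"tz": 0}
    - {"tz": 0}
  gripper: 0.35

```text
validation failed for argument at $.in...
```

Request:
move_arm:
  increments:
    - {"tx": 0,"ty": 0,"tz": 0.03,"turn": 0}
    - {"tx": 0,"ty": 0,"tz": 0.06,"turn": 0}
    - {"tx": 0,"ty": 0,"tz": 0.085,"turn": 0}
    - {"tx": 0,"ty": 0,"tz": 0.096,"turn": 0}
    - {"tx": 0,"ty": 0,"tz": 0.096,"turn": 0}
    - {"tx": 0,"ty": 0,"tz": 0.096,"turn": 0}

```text
time_s: 1.28
eef_pos: [0.4767, 0.0434, 0.0565]
eef_rot: [0.0, 0.996, 0.093, 0.001]
wrist_force: [0.5, 0.0, -0.0]
opening: 1.001
```

Request:
move_arm:
  increments:
    - {"tx": 0,"ty": 0,"tz": 0,"turn": 0}
    - {"tx": 0,"ty": 0,"tz": 0,"turn": 0}
    - {"tx": 0,"ty": 0,"tz": 0,"turn": 0}
    - {"tx": 0,"ty": 0,"tz": 0,"turn": 0}
    - {"tx": 0,"ty": 0,"tz": 0,"turn": 0}
    - {"tx": 0,"ty": 0,"tz": 0,"turn": 0}
    - {"tx": 0,"ty": 0,"tz": 0,"turn": 0}
    - {"tx": 0,"ty": 0,"tz": 0,"turn": 0}
  gripper: 0.35

```text
time_s: 1.95
eef_pos: [0.4764, 0.0435, 0.0568]
eef_rot: [0.0, 0.996, 0.093, 0.001]
wrist_force: [-2.6, -0.6, 8.0]
opening: 0.518
```

Request:
move_arm:
  increments:
    - {"tx": 0,"ty": 0,"tz": -0.015,"turn": 0}
    - {"tx": 0,"ty": 0,"tz": -0.04,"turn": 0}
    - {"tx": 0,"ty": 0,"tz": -0.055,"turn": 0}
    - {"tx": 0.02,"ty": -0.005,"tz": -0.055,"turn": 0}
    - {"tx": 0.05,"ty": -0.013,"tz": -0.055,"turn": 0}
    - {"tx": 0.08,"ty": -0.021,"tz": -0.055,"turn": 0}
    - {"tx": 0.11,"ty": -0.029,"tz": -0.055,"turn": 0}
    - {"tx": 0.123,"ty": -0.032,"tz": -0.055,"turn": 0}
    - {"tx": 0.123,"ty": -0.032,"tz": -0.055,"turn": 0}
    - {"tx": 0.123,"ty": -0.032,"tz": -0.04,"turn": 0}
    - {"tx": 0.123,"ty": -0.032,"tz": -0.02,"turn": 0}
    - {"tx": 0.123,"ty": -0.032,"tz": -0.006,"turn": 0}
    - {"tx": 0.123,"ty": -0.032,"tz": -0.003,"turn": 0}
    - {"tx": 0.123,"ty": -0.032,"tz": -0.003,"turn": 0}

```text
time_s: 3.12
eef_pos: [0.5888, 0.0977, 0.0576]
eef_rot: [-0.0, 0.996, 0.093, -0.001]
wrist_force: [-0.0, -0.3, -0.4]
opening: 0.513
```

```bash
python3 - <<'E'
from fit import *
s=snap("side","2"); 
P=pts(s,.55,.65,.05,.14,.0,.2); print(P[:,2].max(), np.percentile(P[:,2],[90,97]))
cv2.imwrite("pics/side2c.png",cv2.resize(s["p"][80:330,150:400,::-1],None,fx=2.4,fy=2.4))
E
```

```text
0.19960961507688246 [0.17325875 0.19560181]
```

View pics/side2c.png

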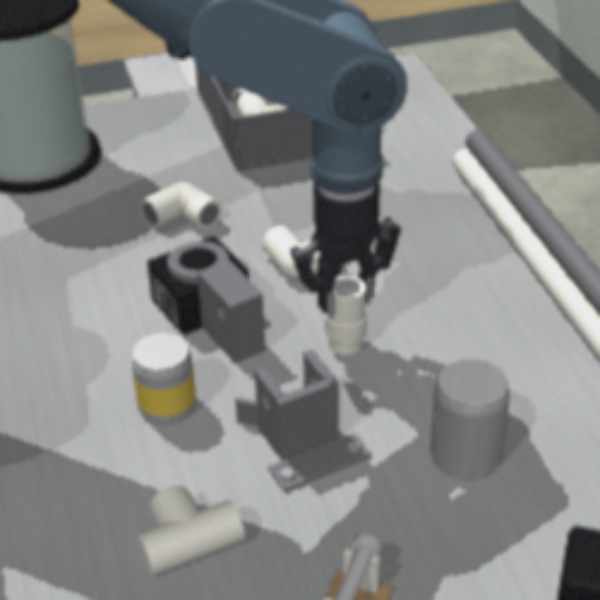

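The cropped side view shows the union upright in the fingers at (347,315), just above bare bench. The gap is empty. Touch down and release.

Request:
move_arm:
  increments:
    - {"tx": 0,"ty": 0,"tz": 0.002,"turn": 0}
    - {"tx": 0,"ty": 0,"tz": 0.003,"turn": 0}
    - {"tx": 0,"ty": 0,"tz": 0.003,"turn": 0}

```text
time_s: 3.42
eef_pos: [0.5909, 0.0979, 0.0563]
eef_rot: [0.0, 0.996, 0.093, 0.001]
wrist_force: [-1.4, -0.6, 2.6]
opening: 0.512
```

Request:
move_arm:
  increments:
    - {"tx": 0,"ty": 0,"tz": 0,"turn": 0}
    - {"tx": 0,"ty": 0,"tz": 0,"turn": 0}
    - {"tx": 0,"ty": 0,"tz": 0,"turn": 0}
    - {"tx": 0,"ty": 0,"tz": 0,"turn": 0}
    - {"tx": 0,"ty": 0,"tz": 0,"turn": 0}
    - {"tx": 0,"ty": 0,"tz": 0,"turn": 0}
    - {"tx": 0,"ty": 0,"tz": -0.02,"turn": 0}
    - {"tx": 0,"ty": 0,"tz": -0.055,"turn": 0}
    - {"tx": 0,"ty": 0,"tz": -0.09,"turn": 0}
    - {"tx": 0,"ty": 0,"tz": -0.1,"turn": 0}
    - {"tx": 0,"ty": 0,"tz": -0.1,"turn": 0}
  gripper: 1

```text
time_s: 4.33
eef_pos: [0.5932, 0.098, 0.1597]
eef_rot: [0.001, 0.996, 0.093, 0.004]
wrist_force: [0.1, 0.6, 0.3]
opening: 0.996
```

```bash
python3 - <<'E'
from fit import *
np.set_printoptions(precision=1,suppress=True)
s=snap("side","3"); w=snap("wrist","3"); c=snap("scene","3")
for k in (s,w,c):
    for nm,a in dict(union=(.54,.65,.05,.15,.08,.1),collar=(.54,.65,.05,.15,.02,.05),pumptop=(.37,.52,.13,.31,.0725,.1)).items():
        P=pts(k,*a)
        if len(P)>20: r,b=rect(P); print(nm,len(P),"z %.1f"%(1000*np.median(P[:,2])),r)
E
```

```text
union 154 z 86.8 ((591.1242065429688, 93.78897094726562), (47.20048904418945, 42.79008865356445), 72.2243423461914)
collar 144 z 38.4 ((584.124267578125, 85.98089599609375), (40.541770935058594, 51.09866714477539), 58.87275314331055)
pumptop 475 z 78.2 ((442.2221984863281, 194.35328674316406), (73.35924530029297, 135.87518310546875), 6.608139514923096)
union 3917 z 88.7 ((590.178955078125, 98.54451751708984), (44.97624588012695, 45.42519760131836), 9.435394287109375)
collar 684 z 48.0 ((588.8363647460938, 110.08262634277344), (50.6140022277832, 28.218664169311523), 7.21561336517334)
pumptop 12162 z 90.3 ((452.5845642089844, 163.96974182128906), (56.82871627807617, 81.52728271484375), 12.164278030395508)
union 197 z 88.9 ((591.5702514648438, 98.07414245605469), (44.36511993408203, 45.8255615234375), 49.986881256103516)
collar 132 z 38.4 ((601.0108642578125, 97.98667907714844), (34.7401237487793, 50.71018981933594), 8.756643295288086)
pumptop 709 z 79.7 ((443.6908264160156, 193.9349822998047), (77.2990951538086, 137.78073120117188), 7.049695014953613)
```

View pics/scene3.png

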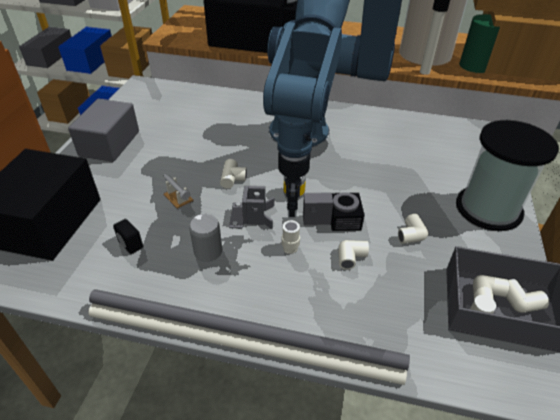

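The union stands at (590,98) mm with its top at 88.7 mm, upright (scene pixel (291,235)). Next I'll go above the pump for a close look.

Request:
move_arm:
  increments:
    - {"tx": -0.023,"ty": -0.023,"tz": 0,"turn": -1}
    - {"tx": -0.046,"ty": -0.047,"tz": 0,"turn": -2}
    - {"tx": -0.07,"ty": -0.07,"tz": 0,"turn": -3}
    - {"tx": -0.093,"ty": -0.094,"tz": 0,"turn": -4}
    - {"tx": -0.116,"ty": -0.118,"tz": 0,"turn": -4.5}
    - {"tx": -0.138,"ty": -0.14,"tz": 0,"turn": -4.7}
    - {"tx": -0.138,"ty": -0.14,"tz": 0,"turn": -4.7}
    - {"tx": -0.138,"ty": -0.14,"tz": 0,"turn": -4.7}
  gripper: 0.7

```text
time_s: 5.15
eef_pos: [0.4267, 0.2104, 0.1536]
eef_rot: [0.0, 0.991, 0.135, -0.002]
wrist_force: [-0.2, -0.8, -0.4]
opening: 0.695
```

```bash
python3 - <<'E'
from fit import *
from bench import get_obs
np.set_printoptions(precision=1,suppress=True)
w=snap("wrist","4");o=get_obs();print(o["time_s"],o["eef_pos"]*1000)
X=R.from_quat(o["eef_rot"][[1,2,3,0]]).as_matrix()[:,0]; print("head",np.degrees(np.arctan2(X[1],X[0])))
for nm,a in dict(pump=(.36,.53,.16,.31,.06,.0705),disc=(.37,.52,.17,.30,.073,.08),all=(.36,.53,.16,.31,.06,.08),low=(.36,.53,.255,.31,.01,.08)).items():
    P=pts(w,*a)
    if len(P)>20: r,b=rect(P); print(nm,len(P),"z %.1f"%(1000*np.median(P[:,2])),r,b.ravel())
E
```

```text
5.2 [428.  209.9 154. ]
head 15.471008028574477
pump 8788 z 66.4 ((437.7209777832031, 230.7879638671875), (100.56462097167969, 90.36849212646484), 15.536918640136719) [377.2 260.9 401.4 173.8 498.3 200.7 474.1 287.8]
disc 10327 z 76.8 ((439.5542297363281, 225.48883056640625), (74.87155151367188, 79.13780975341797), 15.481921195983887) [392.9 253.6 414.  177.4 486.2 197.3 465.1 273.6]
all 19228 z 75.7 ((437.7209777832031, 230.7879638671875), (100.56462097167969, 90.36849212646484), 15.536918640136719) [377.2 260.9 401.4 173.8 498.3 200.7 474.1 287.8]
low 5155 z 66.5 ((430.1351318359375, 270.779296875), (103.14717102050781, 31.727031707763672), 0.17357856035232544) [378.5 286.5 378.6 254.8 481.8 255.1 481.7 286.8]
```

View pics/wrist4.png

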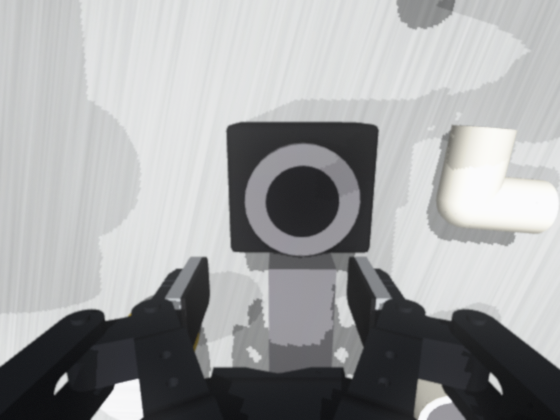

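The wrist view shows the pump's black body spanning (228–378, 122–252), with the rear edge at row 122. The fit is 100.6 x 90.4 mm, matching the given sizes, with heading 15.5°. Now I'll go down behind the rear face.

Request:
move_arm:
  increments:
    - {"tx": 0.005,"ty": -0.03,"tz": 0,"turn": 0}
    - {"tx": 0.01,"ty": -0.06,"tz": 0,"turn": 0}
    - {"tx": 0.0154,"ty": -0.0925,"tz": 0,"turn": 0}
    - {"tx": 0.0154,"ty": -0.0925,"tz": 0.02,"turn": 0}
    - {"tx": 0.0154,"ty": -0.0925,"tz": 0.055,"turn": 0}
    - {"tx": 0.0154,"ty": -0.0925,"tz": 0.09,"turn": 0}
    - {"tx": 0.0154,"ty": -0.0925,"tz": 0.12,"turn": 0}
    - {"tx": 0.0154,"ty": -0.0925,"tz": 0.136,"turn": 0}
    - {"tx": 0.0154,"ty": -0.0925,"tz": 0.136,"turn": 0}
    - {"tx": 0.0154,"ty": -0.0925,"tz": 0.136,"turn": 0}

```text
time_s: 6.03
eef_pos: [0.4191, 0.3022, 0.0179]
eef_rot: [0.0, 0.991, 0.133, -0.001]
wrist_force: [-0.1, -0.3, 0.0]
opening: 0.697
```

```bash
python3 - <<'E'
from fit import *
from bench import get_obs
o=get_obs();print(o["time_s"],o["eef_pos"]*1000)
s=snap("side","5");cv2.imwrite("pics/side5c.png",cv2.resize(s["p"][120:320,160:400,::-1],None,fx=2.5,fy=2.5))
b=np.radians(10.8);yb=np.array([-np.sin(b),np.cos(b)]);xb=np.array([np.cos(b),np.sin(b)])
h=np.array([487.2,-28.6])
d=o["eef_pos"][:2]*1000-h; print("tool in bracket",d@xb,d@yb)
E
```

```text
6.0333 [419.13254303 302.17234009  17.94642517]
tool in bracket -4.881239255539406 337.66802213637635
```

View pics/side5c.png

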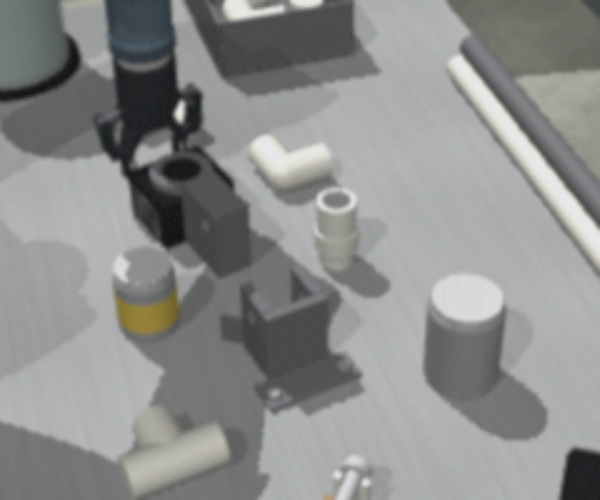

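The side crop shows the fingers behind the pump's rear face and the gap clear. Push the first part, turning to the bracket's heading along the way.

Request:
move_arm:
  increments:
    - {"tx": 0,"ty": 0.008,"tz": 0,"turn": 0}
    - {"tx": 0,"ty": 0.014,"tz": 0,"turn": 0}
    - {"tx": 0,"ty": 0.02,"tz": 0,"turn": 0}
    - {"tx": -0.0004,"ty": 0.028,"tz": 0,"turn": 0.4}
    - {"tx": -0.0008,"ty": 0.036,"tz": 0,"turn": 0.8}
    - {"tx": -0.0012,"ty": 0.044,"tz": 0,"turn": 1.2}
    - {"tx": -0.0016,"ty": 0.052,"tz": 0,"turn": 1.6}
    - {"tx": -0.002,"ty": 0.06,"tz": 0,"turn": 2}
    - {"tx": -0.0025,"ty": 0.068,"tz": 0,"turn": 2.4}
    - {"tx": -0.003,"ty": 0.076,"tz": 0,"turn": 2.8}
    - {"tx": -0.0034,"ty": 0.084,"tz": 0,"turn": 3.2}
    - {"tx": -0.0038,"ty": 0.092,"tz": 0,"turn": 3.6}
    - {"tx": -0.0042,"ty": 0.1,"tz": 0,"turn": 4.0}
    - {"tx": -0.0046,"ty": 0.108,"tz": 0,"turn": 4.4}
    - {"tx": -0.005,"ty": 0.114,"tz": 0,"turn": 4.6}
    - {"tx": -0.005,"ty": 0.114,"tz": 0,"turn": 4.6}

```text
time_s: 7.42
eef_pos: [0.4447, 0.1905, 0.0191]
eef_rot: [0.0, 0.996, 0.093, -0.0]
wrist_force: [-0.3, 0.2, 0.4]
opening: 0.704
```

```bash
cat > st.py <<'E'
from fit import *
from bench import get_obs
import sys
np.set_printoptions(precision=1,suppress=True)
t=sys.argv[1]
o=get_obs();print(o["time_s"],o["eef_pos"]*1000,o["wrist_force"])
X=R.from_quat(o["eef_rot"][[1,2,3,0]]).as_matrix()[:,0]; print("head",np.degrees(np.arctan2(X[1],X[0])))
b=np.radians(10.8);yb=np.array([-np.sin(b),np.cos(b)]);xb=np.array([np.cos(b),np.sin(b)])
h=np.array([487.2,-28.6])
d=o["eef_pos"][:2]*1000-h; print("tool in bracket",d@xb,d@yb)
ss=[snap("side",t),snap("scene",t)]
for s in ss:
    P=pts(s,.35,.6,-.1,.3,.03,.1); q=P[:,:2]*1000-h; q=np.c_[q@xb,q@yb,P[:,2]*1000]
    m=(q[:,2]>82)&(abs(q[:,0])<40)&(q[:,1]>-30)&(q[:,1]<135)
    # tongue top: within slot / in front
    for lo,hi in ((-20,20),(30,60),(60,100)):
        k=m&(q[:,1]>lo)&(q[:,1]<hi)
        xs=np.sort(q[k,0]); print("y",lo,hi,len(xs), xs[[0,-1]] if len(xs) else "")
    k=m&(abs(q[:,0])<18); print("tongue y range",q[k,1].min() if k.any() else None, q[k,1].max() if k.any() else None)
s=ss[0];cv2.imwrite(f"pics/side{t}c.png",cv2.resize(s["p"][120:320,160:400,::-1],None,fx=2.5,fy=2.5))
s=ss[1];cv2.imwrite(f"pics/scene{t}c.png",cv2.resize(s["p"][140:270,160:400,::-1],None,fx=3,fy=3))
E
python3 st.py 6
```

```text
7.4167 [444.7 190.5  19.1] [-0.3  0.2  0.4]
head 10.72795164766859
tool in bracket -0.7400992427352813 223.18884852630376
y -20 20 121 [-38.1  36.4]
y 30 60 115 [-26.6  18.6]
y 60 100 168 [-26.9  18.8]
tongue y range -29.960604597625196 121.92953404453783
y -20 20 145 [-39.7  39.6]
y 30 60 77 [-22.3  21. ]
y 60 100 172 [-27.5  21.8]
tongue y range -29.823449870549585 118.87210887434578
```

View pics/side6c.png

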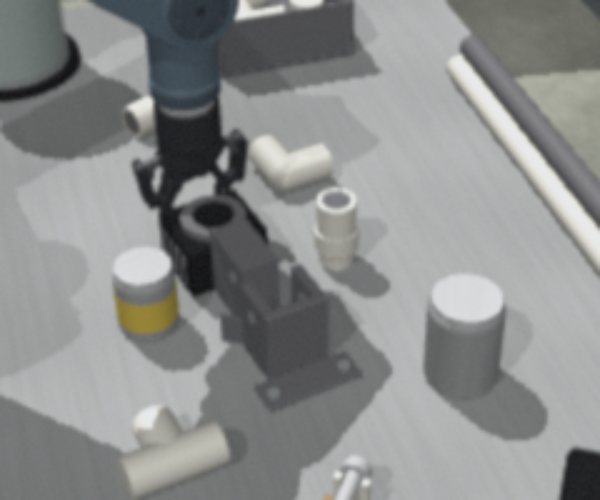

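View pics/scene6c.png

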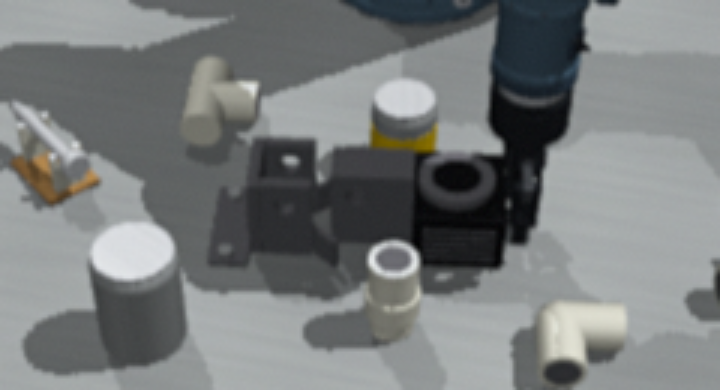

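The tongue is about to enter the slot, roughly 3 mm towards -x, with the heading aligned. I'll continue with a small sideways correction.

Request:
move_arm:
  increments:
    - {"tx": 0.001,"ty": 0.005,"tz": 0,"turn": 0}
    - {"tx": 0.002,"ty": 0.01,"tz": 0,"turn": 0}
    - {"tx": 0.003,"ty": 0.015,"tz": 0,"turn": 0}
    - {"tx": 0.004,"ty": 0.02,"tz": 0,"turn": 0}
    - {"tx": 0.004,"ty": 0.025,"tz": 0,"turn": 0}
    - {"tx": 0.004,"ty": 0.03,"tz": 0,"turn": 0}
    - {"tx": 0.004,"ty": 0.035,"tz": 0,"turn": 0}
    - {"tx": 0.004,"ty": 0.04,"tz": 0,"turn": 0}
    - {"tx": 0.004,"ty": 0.04,"tz": 0,"turn": 0}

```text
time_s: 8.27
eef_pos: [0.4563, 0.1523, 0.0193]
eef_rot: [0.0, 0.996, 0.094, 0.0]
wrist_force: [-0.6, 1.1, 0.2]
opening: 0.696
```

```bash
python3 st.py 7
```

```text
8.2667 [456.3 152.3  19.3] [-0.6  1.1  0.2]
head 10.768515655767027
tool in bracket 3.539927727104897 183.49075509541916
y -20 20 232 [-38.   36.9]
y 30 60 130 [-22.2  22.1]
y 60 100 87 [-22.4  23.4]
tongue y range -29.99470678891732 83.43337189620544
y -20 20 197 [-38.2  40. ]
y 30 60 131 [-22.7  27.9]
y 60 100 95 [-19.7  28.3]
tongue y range -29.661473446682376 127.425782313838
```

View pics/scene7c.png

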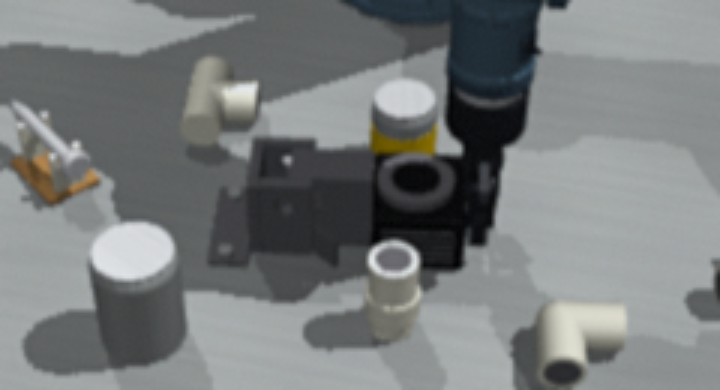

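The tongue is in the slot and centred. I'll push the remainder gently and watch the force.

Request:
move_arm:
  increments:
    - {"tx": 0,"ty": 0.005,"tz": 0,"turn": 0}
    - {"tx": 0,"ty": 0.01,"tz": 0,"turn": 0}
    - {"tx": 0,"ty": 0.014,"tz": 0,"turn": 0}
    - {"tx": 0,"ty": 0.018,"tz": 0,"turn": 0}
    - {"tx": 0,"ty": 0.021,"tz": 0,"turn": 0}
    - {"tx": 0,"ty": 0.024,"tz": 0,"turn": 0}
    - {"tx": 0,"ty": 0.024,"tz": 0,"turn": 0}

```text
time_s: 8.95
eef_pos: [0.4606, 0.1292, 0.0192]
eef_rot: [0.0, 0.996, 0.094, -0.0]
wrist_force: [-0.5, 1.4, -0.7]
opening: 0.698
```

```bash
python3 st.py 8
```

```text
8.95 [460.6 129.2  19.2] [-0.5  1.4 -0.7]
head 10.778662654176886
tool in bracket 3.4356811589752487 159.94479763345615
y -20 20 293 [-37.4  36.6]
y 30 60 113 [-22.3  24.1]
y 60 100 0 
tongue y range -29.44930007691409 59.59887689141788
y -20 20 259 [-38.9  39.2]
y 30 60 122 [-23.8  28.2]
y 60 100 3 [-20.3  10.6]
tongue y range -29.67551777012866 127.59264005868539
```

View pics/scene8c.png

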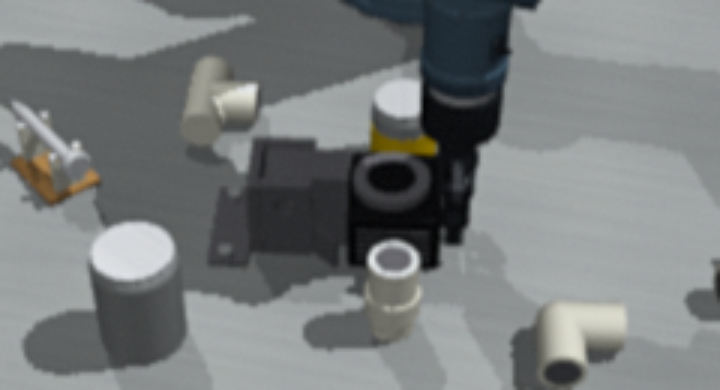

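Request:
move_arm:
  increments:
    - {"tx": 0,"ty": 0.0015,"tz": 0,"turn": 0}
    - {"tx": 0,"ty": 0.003,"tz": 0,"turn": 0}
    - {"tx": 0,"ty": 0.003,"tz": 0,"turn": 0}

```text
time_s: 9.3
eef_pos: [0.461, 0.1269, 0.0193]
eef_rot: [-0.0, 0.996, 0.094, -0.0]
wrist_force: [-1.2, 3.1, 1.3]
opening: 0.701
```

Request:
move_arm:
  increments:
    - {"tx": 0,"ty": 0.001,"tz": 0,"turn": 0}
    - {"tx": 0,"ty": 0.0015,"tz": 0,"turn": 0}
    - {"tx": 0,"ty": 0.0015,"tz": 0,"turn": 0}

```text
time_s: 9.55
eef_pos: [0.4613, 0.1254, 0.0193]
eef_rot: [-0.0, 0.996, 0.094, -0.0]
wrist_force: [-1.3, 3.9, 2.2]
opening: 0.704
```

Request:
move_arm:
  increments:
    - {"tx": 0,"ty": 0.001,"tz": 0,"turn": 0}
    - {"tx": 0,"ty": 0.0015,"tz": 0,"turn": 0}
    - {"tx": 0,"ty": 0.0015,"tz": 0,"turn": 0}

```text
time_s: 9.8
eef_pos: [0.4614, 0.125, 0.0193]
eef_rot: [-0.001, 0.996, 0.094, 0.0]
wrist_force: [-2.1, 10.7, 0.9]
opening: 0.7
```

Request:
move_arm:
  increments:
    - {"tx": 0,"ty": 0.001,"tz": 0,"turn": 0}
    - {"tx": 0,"ty": 0.0015,"tz": 0,"turn": 0}
    - {"tx": 0,"ty": 0.0015,"tz": 0,"turn": 0}

```text
time_s: 10.05
eef_pos: [0.4614, 0.125, 0.0193]
eef_rot: [-0.002, 0.996, 0.094, -0.0]
wrist_force: [-2.2, 19.0, 1.7]
opening: 0.7
```

```bash
python3 st.py 9
```

```text
10.05 [461.4 125.   19.3] [-2.2 19.   1.7]
head 10.777375638963177
tool in bracket 3.416950407418386 155.75320026457618
y -20 20 290 [-37.1  35.3]
y 30 60 92 [-22.   24.7]
y 60 100 0 
tongue y range -29.734995535587434 117.0019618909278
y -20 20 252 [-37.   38.9]
y 30 60 104 [-21.1  27.1]
y 60 100 1 [18. 18.]
tongue y range -29.927510757136595 109.76151931727327
```

The force rises to 19 N with no further motion, and the tool sits 155.8 mm from the hole where 156 mm was expected. The tongue is home. Back off and rise.

Request:
move_arm:
  increments:
    - {"tx": 0,"ty": -0.006,"tz": 0,"turn": 0}
    - {"tx": 0,"ty": -0.02,"tz": 0,"turn": 0}
    - {"tx": 0,"ty": -0.025,"tz": -0.03,"turn": 0}
    - {"tx": 0,"ty": -0.025,"tz": -0.07,"turn": 0}
    - {"tx": 0,"ty": -0.025,"tz": -0.11,"turn": 0}
    - {"tx": 0,"ty": 0.01,"tz": -0.15,"turn": 0}
    - {"tx": 0,"ty": 0.05,"tz": -0.18,"turn": 0}
    - {"tx": 0,"ty": 0.09,"tz": -0.2,"turn": 0}
    - {"tx": 0,"ty": 0.13,"tz": -0.21,"turn": 0}
    - {"tx": 0,"ty": 0.15,"tz": -0.21,"turn": 0}
    - {"tx": 0,"ty": 0.15,"tz": -0.21,"turn": 0}
  gripper: 1

```text
time_s: 11.07
eef_pos: [0.4923, -0.0321, 0.2319]
eef_rot: [0.003, 0.996, 0.091, 0.002]
wrist_force: [0.2, -0.7, -0.1]
opening: 1.005
```

```bash
python3 - <<'E'
from fit import *
from bench import get_obs
np.set_printoptions(precision=1,suppress=True)
o=get_obs();print(o["time_s"],o["eef_pos"]*1000)
w=snap("wrist","10")
b=np.radians(10.8);yb=np.array([-np.sin(b),np.cos(b)]);xb=np.array([np.cos(b),np.sin(b)])
h=np.array([487.2,-28.6])
P=pts(w,.35,.6,-.1,.3,.03,.1); q=P[:,:2]*1000-h; q=np.c_[q@xb,q@yb,P[:,2]*1000]
for nm,m in dict(lugs=(q[:,2]>84)&(q[:,1]<24)&(q[:,1]>-45)&(abs(q[:,0])<45),tongue=(q[:,2]>84)&(abs(q[:,0])<28)&(q[:,1]>28)&(q[:,1]<70),body=(abs(q[:,2]-68)<10)&(q[:,1]>50)&(q[:,1]<160)).items():
    r,bx=rect(q[m]/1000); print(nm,m.sum(),r,bx.ravel())
E
```

```text
11.0667 [492.3 -32.1 231.9]
lugs 5772 ((-0.045452117919921875, -6.664764404296875), (61.32101058959961, 72.04617309570312), 89.97847747802734) [-36.1 -37.3  36.  -37.3  36.   24.  -36.1  24. ]
tongue 1882 ((1.1814613342285156, 41.5286865234375), (43.833744049072266, 27.00782585144043), 0.16877113282680511) [-20.8  55.  -20.7  28.   23.1  28.1  23.1  55.1]
body 14885 ((2.9525299072265625, 100.24641418457031), (253.47804260253906, 90.31446838378906), 0.00011734004510799423) [-123.8  145.4 -123.8   55.1  129.7   55.1  129.7  145.4]
```

View pics/wrist10.png

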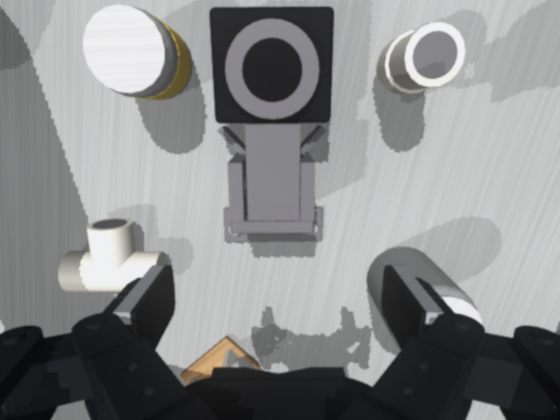

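The wrist view shows the tongue in the slot at (272,180). The body fit puts the pump at y = 100.2 mm, x offset about +1 mm, heading within 0.2°. It is home. Now the pin.

Request:
move_arm:
  increments:
    - {"tx": -0.01,"ty": 0.034,"tz": 0.0,"turn": 0}
    - {"tx": -0.02,"ty": 0.068,"tz": 0.01,"turn": 0}
    - {"tx": -0.03,"ty": 0.102,"tz": 0.02,"turn": 0}
    - {"tx": -0.04,"ty": 0.136,"tz": 0.03,"turn": 0}
    - {"tx": -0.05,"ty": 0.17,"tz": 0.03,"turn": 0}
    - {"tx": -0.06,"ty": 0.204,"tz": 0.03,"turn": 0}
    - {"tx": -0.07,"ty": 0.238,"tz": 0.03,"turn": 0}
    - {"tx": -0.08,"ty": 0.272,"tz": 0.03,"turn": 0}
    - {"tx": -0.087,"ty": 0.298,"tz": 0.03,"turn": 0}
    - {"tx": -0.087,"ty": 0.298,"tz": 0.03,"turn": 0}
    - {"tx": -0.087,"ty": 0.298,"tz": 0.03,"turn": 0}

```text
time_s: 12.03
eef_pos: [0.4599, -0.334, 0.1981]
eef_rot: [-0.001, 0.996, 0.093, -0.001]
wrist_force: [-0.3, 1.1, -0.6]
opening: 1.001
```

```bash
python3 - <<'E'
from top import *
from fit import pts
from bench import get_obs
np.set_printoptions(precision=1,suppress=True)
o=get_obs();print(o["time_s"],o["eef_pos"]*1000)
w=snap("wrist","11")
draw([w],"pics/top11.png",.36,.56,-.40,-.2,.001,3,.05)
P=pts(w,.38,.54,-.38,-.22,.03,.07)*1000
print(len(P), np.percentile(P[:,2],[5,50,95,99]))
np.save("pin.npy",P)
E
```

```text
12.0333 [ 459.9 -334.   198.1]
3793 [45.7 52.5 59.1 60.4]
```

View pics/wrist11.png

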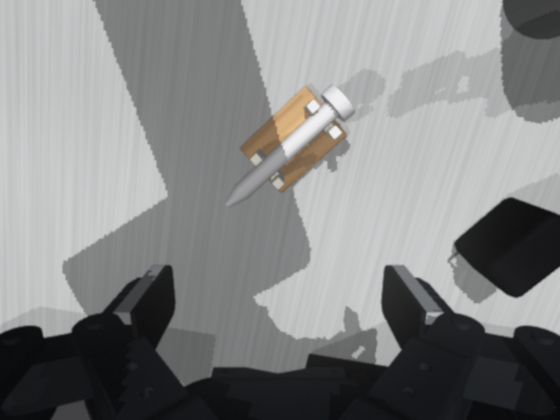

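View pics/top11.png

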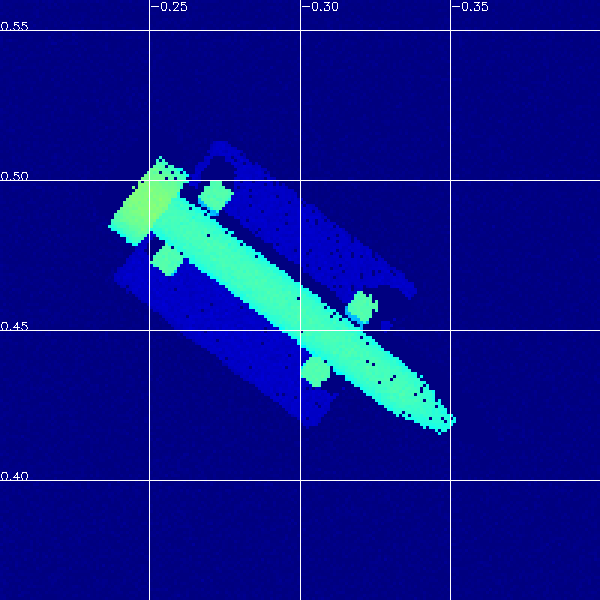

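The wrist view shows the pin with its head at (338,103) and tip at (230,203). The head points to +x+y (heading ~53°). Now fit its axis.

```bash
python3 - <<'E'
import numpy as np, cv2
P=np.load("pin.npy")
c=np.array([458.,-298.]); a=np.radians(53.5)
for it in range(4):
    x=np.array([np.cos(a),np.sin(a)]);y=np.array([-x[1],x[0]])
    q=np.c_[(P[:,:2]-c)@x,(P[:,:2]-c)@y,P[:,2]]
    ctr=[];us=[]
    for u in np.arange(-45,40,3):
        m=(abs(q[:,0]-u)<1.5)&(abs(q[:,1])<9.5)&(q[:,2]>44)
        if abs(abs(u)-31)<7: continue
        if m.sum()>10: us.append(u);ctr.append((q[m,1].min()+q[m,1].max())/2)
    k=np.polyfit(us,ctr,1); a+=k[0]; c=c+y*k[1]
    print(k)
x=np.array([np.cos(a),np.sin(a)]);y=np.array([-x[1],x[0]])
q=np.c_[(P[:,:2]-c)@x,(P[:,:2]-c)@y,P[:,2]]
m=abs(q[:,1])<4; print("deg",np.degrees(a),"c",c,"u range",q[m,0].min(),q[m,0].max())
hd=q[(q[:,2]>55.5)&(q[:,0]>20)]; print("head u",np.percentile(hd[:,0],[1,5,95,99]),"w",hd[:,1].min(),hd[:,1].max())
hw=q[(abs(q[:,1])>11)&(q[:,0]>38)]; print("flange u",np.percentile(hw[:,0],[0,2,98,100]))
for u in (-20,0,20): 
    m=(abs(q[:,0]-u)<3)&(abs(q[:,1])<1.5); print(u,np.median(q[m,2]))
u0=np.percentile(hd[:,0],2)
print("origin",c+x*u0,"tip",c+x*q[abs(q[:,1])<4,0].min())
E
```

```text
[-0.00816902  1.05219645]
[-0.00272472  0.13185016]
[-0.00046406  0.03100986]
[-0.00041203  0.01282893]
deg 52.825638974535025 c [ 457.01388984 -297.2683755 ] u range -65.90606501754414 65.95767761750669
head u [43.19629887 54.06333915 65.04303891 65.62789352] w -16.46648920318152 14.8671424734954
flange u [38.93971915 39.00877264 64.99355853 65.65155068]
-20 53.4033257428988
0 53.17316586702425
20 52.9719455439025
origin [ 484.33797832 -261.23674918] tip [ 417.19063648 -349.78235361]
```

The total length fits (131.9 mm against 132), axis heading 52.8°. Pin origin ≈ (489.6,-254.3). I'll grip 30 mm from the head, between the saddles, at (471.4,-278.2) mm.

Request:
move_arm:
  increments:
    - {"tx": 0.006,"ty": -0.012,"tz": 0,"turn": 6.5}
    - {"tx": 0.012,"ty": -0.025,"tz": 0,"turn": 13}
    - {"tx": 0.018,"ty": -0.04,"tz": 0,"turn": 20}
    - {"tx": 0.0217,"ty": -0.0527,"tz": 0,"turn": 27}
    - {"tx": 0.0217,"ty": -0.0527,"tz": 0.02,"turn": 34}
    - {"tx": 0.0217,"ty": -0.0527,"tz": 0.05,"turn": 41}
    - {"tx": 0.0217,"ty": -0.0527,"tz": 0.08,"turn": 47.9}
    - {"tx": 0.0217,"ty": -0.0527,"tz": 0.09,"turn": 47.9}
    - {"tx": 0.0217,"ty": -0.0527,"tz": 0.09,"turn": 47.9}
    - {"tx": 0.0217,"ty": -0.0527,"tz": 0.09,"turn": 47.9}

```text
time_s: 12.92
eef_pos: [0.472, -0.277, 0.1095]
eef_rot: [-0.0, 0.949, -0.316, -0.0]
wrist_force: [0.6, -0.8, -0.5]
opening: 0.999
```

```bash
python3 - <<'E'
from fit import *
from bench import get_obs
np.set_printoptions(precision=1,suppress=True)
o=get_obs();print(o["time_s"],o["eef_pos"]*1000,o["q"])
X=R.from_quat(o["eef_rot"][[1,2,3,0]]).as_matrix(); print("head",np.degrees(np.arctan2(X[1,0],X[0,0])),X[:,2])
w=snap("wrist","12")
E
```

```text
12.9167 [ 472.  -277.   109.5] [-0.7  0.3  1.8  0.   1.1 -0.1]
head -36.82345733971761 [-0.  0. -1.]
```

View pics/wrist12.png

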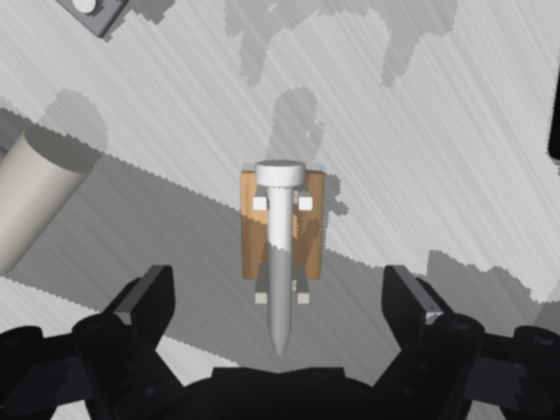

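The wrist view shows the pin vertical in the image, at columns 278–281 midway between the fingers, with the head at row 172 and the tip at row 350. Descend and close.

Request:
move_arm:
  increments:
    - {"tx": 0,"ty": 0.001,"tz": 0.02,"turn": 0.4}
    - {"tx": 0,"ty": 0.001,"tz": 0.045,"turn": 0.4}
    - {"tx": 0,"ty": 0.001,"tz": 0.065,"turn": 0.4}
    - {"tx": 0,"ty": 0.001,"tz": 0.078,"turn": 0.4}
    - {"tx": 0,"ty": 0.001,"tz": 0.083,"turn": 0.4}
    - {"tx": 0,"ty": 0.001,"tz": 0.083,"turn": 0.4}
    - {"tx": 0,"ty": 0.001,"tz": 0.083,"turn": 0.4}

```text
time_s: 13.55
eef_pos: [0.4723, -0.2797, 0.0279]
eef_rot: [0.0, 0.947, -0.321, 0.001]
wrist_force: [-0.2, -0.0, 0.4]
opening: 1.001
```

Request:
move_arm:
  increments:
    - {"tx": 0,"ty": 0,"tz": 0,"turn": 0}
    - {"tx": 0,"ty": 0,"tz": 0,"turn": 0}
    - {"tx": 0,"ty": 0,"tz": 0,"turn": 0}
    - {"tx": 0,"ty": 0,"tz": 0,"turn": 0}
    - {"tx": 0,"ty": 0,"tz": 0,"turn": 0}
    - {"tx": 0,"ty": 0,"tz": 0,"turn": 0}
    - {"tx": 0,"ty": 0,"tz": 0,"turn": 0}
    - {"tx": 0,"ty": 0,"tz": 0,"turn": 0}
    - {"tx": 0,"ty": 0,"tz": 0,"turn": 0}
    - {"tx": 0,"ty": 0,"tz": 0,"turn": 0}
    - {"tx": 0,"ty": 0,"tz": 0,"turn": 0}
    - {"tx": 0,"ty": 0,"tz": 0,"turn": 0}
  gripper: 0

```text
time_s: 14.55
eef_pos: [0.4717, -0.2793, 0.0267]
eef_rot: [0.0, 0.947, -0.321, 0.001]
wrist_force: [2.6, -2.5, 2.9]
opening: 0.168
```

Opening 0.17 ≈ 14–16 mm, so the pin is gripped. Lift straight up.

Request:
move_arm:
  increments:
    - {"tx": 0,"ty": 0,"tz": -0.01,"turn": 0}
    - {"tx": 0,"ty": 0,"tz": -0.03,"turn": 0}
    - {"tx": 0,"ty": 0,"tz": -0.06,"turn": 0}
    - {"tx": 0,"ty": 0,"tz": -0.09,"turn": 0}
    - {"tx": 0,"ty": 0,"tz": -0.115,"turn": 0}
    - {"tx": 0,"ty": 0,"tz": -0.125,"turn": 0}
    - {"tx": 0,"ty": 0,"tz": -0.125,"turn": 0}

```text
time_s: 15.13
eef_pos: [0.472, -0.2795, 0.1534]
eef_rot: [0.001, 0.947, -0.321, 0.002]
wrist_force: [0.1, -0.3, -0.8]
opening: 0.165
```

Request:
move_arm:
  increments:
    - {"tx": -0.0025,"ty": -0.0155,"tz": 0,"turn": 2}
    - {"tx": -0.0075,"ty": -0.048,"tz": 0,"turn": 6}
    - {"tx": -0.0125,"ty": -0.08,"tz": 0,"turn": 11}
    - {"tx": -0.0175,"ty": -0.112,"tz": 0,"turn": 16}
    - {"tx": -0.023,"ty": -0.145,"tz": 0,"turn": 21}
    - {"tx": -0.028,"ty": -0.178,"tz": 0,"turn": 26}
    - {"tx": -0.033,"ty": -0.21,"tz": 0,"turn": 31}
    - {"tx": -0.038,"ty": -0.243,"tz": 0,"turn": 36}
    - {"tx": -0.0435,"ty": -0.276,"tz": 0,"turn": 40}
    - {"tx": -0.047,"ty": -0.3,"tz": 0,"turn": 41.8}
    - {"tx": -0.049,"ty": -0.311,"tz": 0,"turn": 41.8}
    - {"tx": -0.049,"ty": -0.311,"tz": 0,"turn": 41.8}
    - {"tx": -0.049,"ty": -0.311,"tz": 0,"turn": 41.8}
    - {"tx": -0.049,"ty": -0.311,"tz": 0,"turn": 41.8}

```text
time_s: 16.3
eef_pos: [0.6205, -0.0034, 0.15]
eef_rot: [0.001, 0.77, -0.638, -0.001]
wrist_force: [0.9, 0.3, -1.1]
opening: 0.165
```

```bash
cat > pinpos.py <<'E'
from fit import *
from bench import get_obs
import sys
np.set_printoptions(precision=1,suppress=True)
t=sys.argv[1]
o=get_obs();print(o["time_s"],o["eef_pos"]*1000,o["wrist_force"])
X=R.from_quat(o["eef_rot"][[1,2,3,0]]).as_matrix(); print("head",np.degrees(np.arctan2(X[1,0],X[0,0])),X[:,2])
b=np.radians(10.8);yb=np.array([-np.sin(b),np.cos(b)]);xb=np.array([np.cos(b),np.sin(b)])
h=np.array([487.2,-28.6])
d=o["eef_pos"][:2]*1000-h; print("tool in bracket",d@xb,d@yb)
gz=o["eef_pos"][2]*1000+18.7
for n in ("wrist","scene","side"):
    s=snap(n,t)
    P=pts(s,.35,.75,-.15,.2,.03,.25); q=P[:,:2]*1000-h; q=np.c_[q@xb,q@yb,P[:,2]*1000]
    xo=d@xb
    m=(q[:,0]>xo-95)&(q[:,0]<xo-14)&(abs(q[:,1])<13)&(abs(q[:,2]-gz)<14)&(q[:,0]>38)
    if m.sum()>15:
        print(n,"pin",m.sum(),"x",q[m,0].min(),q[m,0].max(),"y",np.percentile(q[m,1],[2,50,98]),"ztop",np.percentile(q[m,2],[2,50,98]))
        for lo in range(int(xo-90),int(xo-14),15):
            k=m&(q[:,0]>lo)&(q[:,0]<lo+15)
            if k.sum()>5: print("   x",lo,k.sum(),"y",q[k,1].min(),q[k,1].max(),"ztop",np.percentile(q[k,2],95))
    m=(q[:,0]>xo+15)&(q[:,0]<xo+60)&(abs(q[:,1])<18)&(abs(q[:,2]-gz)<18)
    if m.sum()>15: print(n,"head",m.sum(),"x",np.percentile(q[m,0],[1,99]),"y",q[m,1].min(),q[m,1].max(),"z",q[m,2].max())
    u,v=proj(s,np.r_[h+xb*(xo-40),gz]/1000)[0] if n!="wrist" else (280,210)
    if n!="wrist":
        u=int(np.clip(u,75,484));v=int(np.clip(v,60,359))
        cv2.imwrite(f"pics/{n}{t}c.png",cv2.resize(s["p"][v-60:v+60,u-75:u+75,::-1],None,fx=4,fy=4,interpolation=cv2.INTER_CUBIC))
E
python3 pinpos.py 13
```

```text
16.3 [620.5  -3.4 150. ] [ 0.9  0.3 -1.1]
head -79.31102957909869 [-0. -0. -1.]
tool in bracket 135.69076695564002 -0.1980736850243919
wrist pin 1387 x 101.85647171412967 121.69005470679134 y [-6.7  0.7  8. ] ztop [171.  175.6 177.4]
   x 90 58 y -6.853550623984079 8.170028464949516 ztop 175.96373806481463
   x 105 1180 y -6.792554219112165 8.574983788576889 ztop 177.1588667607859
   x 120 149 y -6.633075410496875 8.314353266405307 ztop 177.06159273986893
wrist head 5069 x [151.2 178.6] y -13.834223824764 15.913370750735492 z 184.99482264283657
scene pin 32 x 90.64288617535568 121.3749863493065 y [-7.9 -3.1  4. ] ztop [172.9 177.1 180. ]
   x 90 13 y -8.074345170420552 0.15470839136882225 ztop 178.57729869495535
   x 105 17 y -7.272909839239858 3.9753224184997036 ztop 179.82011365574203
scene head 127 x [151.2 180.8] y -14.034170935613034 14.115446395875153 z 186.04272855805925
side pin 164 x 46.06946431406665 120.79004545247341 y [-11.7  -6.6   2.5] ztop [163.7 172.9 178.2]
   x 45 28 y -9.746139816709526 2.4917558996343714 ztop 176.3112761076922
   x 60 32 y -10.66013451292011 6.3328652663681275 ztop 177.09484454541797
   x 75 32 y -12.259550938948674 0.9833471286505279 ztop 178.3069603394329
   x 90 34 y -12.203819732437164 3.190011869644832 ztop 178.0031879952884
   x 105 35 y -12.71676671676594 2.8807317905185648 ztop 177.32720236824449
side head 34 x [153.7 179.4] y -17.742867680196255 -1.5434813687122788 z 182.29031957748697
```

View pics/scene13c.png

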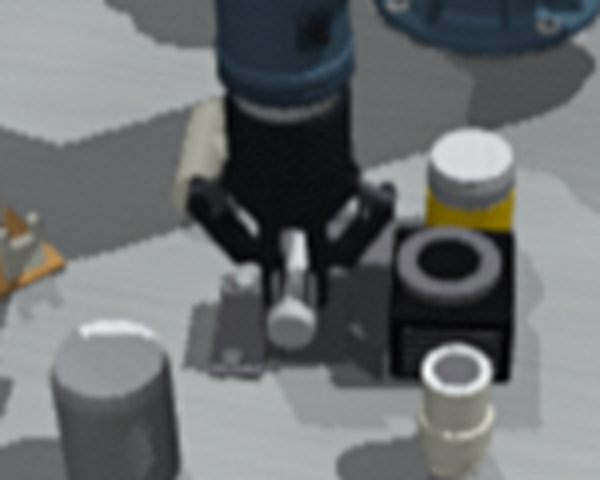

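View pics/wrist13.png

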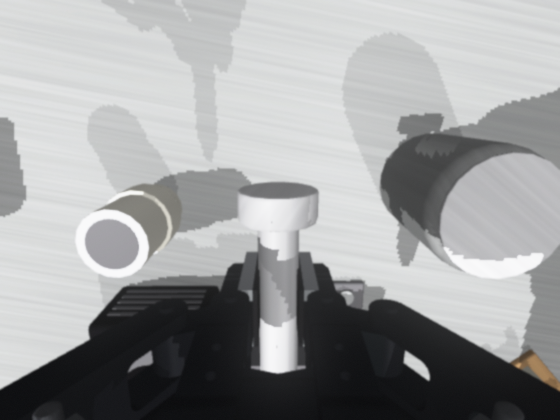

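The pin is level (shaft top ≈177 mm, axis ≈169 mm), with its tip 10 mm short of the lug and y about +0.9 mm. In the wrist view the head is at (278,205), clear of the union and tin_a. Descend to hole height.

Request:
move_arm:
  increments:
    - {"tx": 0.001,"ty": 0,"tz": 0.02,"turn": 0}
    - {"tx": 0.001,"ty": 0,"tz": 0.05,"turn": 0}
    - {"tx": 0.001,"ty": 0,"tz": 0.075,"turn": 0}
    - {"tx": 0.001,"ty": 0,"tz": 0.095,"turn": 0}
    - {"tx": 0.001,"ty": 0,"tz": 0.103,"turn": 0}
    - {"tx": 0.001,"ty": 0,"tz": 0.103,"turn": 0}
    - {"tx": 0.001,"ty": 0,"tz": 0.103,"turn": 0}
    - {"tx": 0.001,"ty": 0,"tz": 0.103,"turn": 0}

```text
time_s: 17.12
eef_pos: [0.6232, -0.0038, 0.0501]
eef_rot: [-0.001, 0.77, -0.638, 0.001]
wrist_force: [-0.2, -0.2, 0.0]
opening: 0.166
```

```bash
python3 pinpos.py 14
```

```text
17.1167 [623.2  -3.8  50.1] [-0.2 -0.2  0. ]
head -79.32101900560053 [ 0. -0. -1.]
tool in bracket 138.19767573813053 -1.1552757873665849
wrist pin 1383 x 104.02617303428956 124.18684159275689 y [-7.6 -0.2  7.1] ztop [71.1 75.6 77.4]
   x 93 97 y -7.784157217420563 7.264877037346569 ztop 76.43620360076622
   x 108 1195 y -7.695235582800832 7.642314772949956 ztop 77.13815440294586
   x 123 91 y -7.479726023498729 7.363388009031466 ztop 77.13977474372871
wrist head 5052 x [153.8 181. ] y -14.767123639159406 14.953766133553803 z 85.29501185456766
scene pin 25 x 98.17551794442778 123.2035042912052 y [-8.7 -2.9  2.9] ztop [72.  77.5 80.5]
   x 93 9 y -8.884090100226869 0.24950730688776038 ztop 79.51730500685186
   x 108 14 y -7.859232573816174 4.212997439289094 ztop 79.92136005203693
scene head 108 x [155.4 183.7] y -15.476172113858027 13.66538272582137 z 86.22118776670251
side pin 147 x 47.165967017359456 123.96423705917877 y [-11.4  -6.4   2.9] ztop [61.8 71.7 78.3]
   x 48 22 y -10.954844108774614 0.7333972025743414 ztop 73.45733730029417
   x 63 28 y -12.805717337513162 2.3619481560858646 ztop 77.34463428274694
   x 78 33 y -10.533078146466504 3.032075488324841 ztop 77.21264387770086
   x 93 28 y -11.48190525926557 3.648437742819286 ztop 77.65200798914941
   x 108 33 y -12.32397837626618 6.245200363337101 ztop 76.62261516316708
side head 23 x [156.6 179.4] y -17.453343931401243 -0.9762428627142207 z 76.17208622664462
```

View pics/side14c.png

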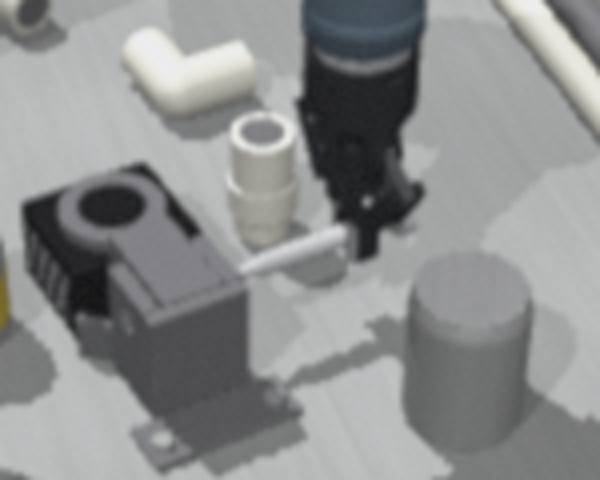

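View pics/scene14c.png

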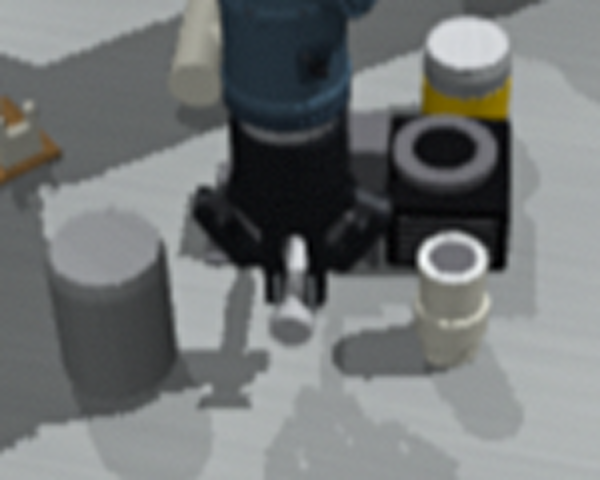

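The pin's axis sits at ≈69 mm, so lower it 4 mm. y is centred at 0. Then enter the near hole.

Request:
move_arm:
  increments:
    - {"tx": 0,"ty": 0,"tz": 0.002,"turn": 0}
    - {"tx": 0,"ty": 0,"tz": 0.004,"turn": 0}
    - {"tx": 0,"ty": 0,"tz": 0.004,"turn": 0}
    - {"tx": 0,"ty": 0,"tz": 0.004,"turn": 0}

```text
time_s: 17.6
eef_pos: [0.6217, -0.0032, 0.0441]
eef_rot: [0.0, 0.77, -0.638, -0.0]
wrist_force: [0.3, 0.8, -1.3]
opening: 0.17
```

```bash
python3 pinpos.py 15 | grep -v "   x"
```

```text
17.6 [621.7  -3.2  44.1] [ 0.3  0.8 -1.3]
head -79.29305455952486 [-0.  0. -1.]
tool in bracket 136.85080756957717 -0.22418902725694512
wrist pin 1388 x 102.55198806185031 122.83727780092863 y [-6.7  0.7  8.1] ztop [65.1 69.6 71.5]
wrist head 5060 x [152.3 179.7] y -13.895283811940995 16.00086107016829 z 79.166783567358
scene pin 22 x 98.54156237711574 121.5124167002556 y [-7.5 -2.7  3.8] ztop [66.4 70.6 73.1]
scene head 107 x [152.1 183.1] y -13.287607844073154 13.938817169101974 z 79.71520524908537
side pin 145 x 48.734181415415776 122.84753478134874 y [-11.5  -6.    2.6] ztop [56.4 66.4 72.4]
side head 21 x [154.6 178. ] y -17.910145487817985 -1.57901854275112 z 71.26655062671306
```

Request:
move_arm:
  increments:
    - {"tx": 0.0003,"ty": 0.004,"tz": -0.001,"turn": 0}
    - {"tx": 0.0003,"ty": 0.008,"tz": -0.001,"turn": 0}
    - {"tx": 0.0003,"ty": 0.011,"tz": -0.001,"turn": 0}
    - {"tx": 0.0003,"ty": 0.014,"tz": -0.001,"turn": 0}
    - {"tx": 0.0003,"ty": 0.017,"tz": -0.001,"turn": 0}
    - {"tx": 0.0003,"ty": 0.02,"tz": -0.001,"turn": 0}
    - {"tx": 0.0003,"ty": 0.02,"tz": -0.001,"turn": 0}

```text
time_s: 18.33
eef_pos: [0.6016, -0.0073, 0.0452]
eef_rot: [0.0, 0.77, -0.638, -0.0]
wrist_force: [-0.0, 1.2, -0.3]
opening: 0.167
```

```bash
python3 pinpos.py 16 | grep -v "   x"
```

```text
18.3333 [601.6  -7.3  45.2] [-0.   1.2 -0.3]
head -79.30995065980706 [-0.  0. -1.]
tool in bracket 116.32592573485704 -0.5349374651499407
wrist pin 1390 x 82.18423184850003 102.31749206073746 y [-7.   0.4  7.7] ztop [66.2 70.7 72.5]
wrist head 5050 x [131.8 159.2] y -14.270456855947007 15.517717125403223 z 80.60704432794874
scene pin 26 x 73.34546024545212 100.42978947762413 y [-8.5 -3.1  2.2] ztop [65.6 71.1 73.4]
scene head 110 x [131.6 162.5] y -15.091409953852295 14.198498092307622 z 81.90133097478846
side pin 112 x 46.91160171508061 102.06417524221007 y [-11.5  -6.6   3.3] ztop [56.7 68.7 73.1]
side head 25 x [136.2 159.4] y -17.950518267778364 -2.938687420990953 z 72.86770696089096
```

View pics/side16c.png

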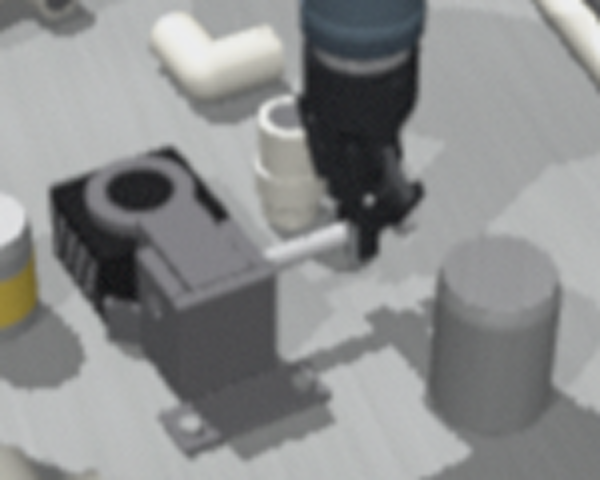

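Tip ~10 mm inside the near lug with no force. Continue.

Request:
move_arm:
  increments:
    - {"tx": 0,"ty": 0.005,"tz": 0,"turn": 0}
    - {"tx": 0,"ty": 0.009,"tz": 0,"turn": 0}
    - {"tx": 0,"ty": 0.013,"tz": 0,"turn": 0}
    - {"tx": 0,"ty": 0.017,"tz": 0,"turn": 0}
    - {"tx": 0,"ty": 0.021,"tz": 0,"turn": 0}
    - {"tx": 0,"ty": 0.025,"tz": 0,"turn": 0}
    - {"tx": 0,"ty": 0.025,"tz": 0,"turn": 0}

```text
time_s: 19.07
eef_pos: [0.5768, -0.012, 0.0452]
eef_rot: [0.0, 0.77, -0.638, -0.0]
wrist_force: [-0.4, -0.6, -0.4]
opening: 0.163
```

Request:
move_arm:
  increments:
    - {"tx": 0,"ty": 0.004,"tz": 0,"turn": 0}
    - {"tx": 0,"ty": 0.008,"tz": 0,"turn": 0}
    - {"tx": 0,"ty": 0.012,"tz": 0,"turn": 0}
    - {"tx": 0,"ty": 0.016,"tz": 0,"turn": 0}
    - {"tx": 0,"ty": 0.02,"tz": 0,"turn": 0}
    - {"tx": 0,"ty": 0.02,"tz": 0,"turn": 0}

```text
time_s: 19.57
eef_pos: [0.5571, -0.0156, 0.0451]
eef_rot: [0.0, 0.77, -0.638, -0.0]
wrist_force: [-0.2, -0.2, -0.5]
opening: 0.174
```

```bash
python3 pinpos.py 17 | grep -v "   x"
```

```text
19.5667 [557.1 -15.6  45.1] [-0.2 -0.2 -0.5]
head -79.30701860963602 [-0.  0. -1.]
tool in bracket 71.06953028386071 -0.35891977761089083
wrist pin 1372 x 38.010634420684625 57.05044623497348 y [-6.8  0.5  7.8] ztop [66.2 70.6 72.4]
wrist head 5066 x [ 86.6 113.9] y -14.078466339084143 15.736890624866964 z 80.49259423085566
scene pin 21 x 38.04448190761965 56.714662337307736 y [-10.2  -2.1   4.2] ztop [67.2 71.3 75.5]
scene head 106 x [ 87.6 116.6] y -13.75070943619145 14.314143358868227 z 81.62763774608806
side pin 19 x 44.69710027867205 56.46981762266648 y [-9.9 -6.9  3.6] ztop [58.8 68.5 74.3]
side head 25 x [ 94.4 112.9] y -17.560716052517304 -5.482283668430112 z 74.47588093103685
```

View pics/side17c.png

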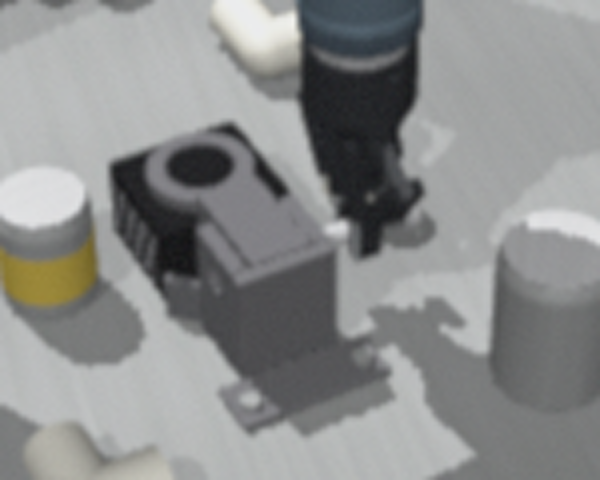

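No force, tip now at x ≈ -18 mm. 19 mm more, then the pads will be close to the lug.

Request:
move_arm:
  increments:
    - {"tx": 0,"ty": 0.004,"tz": 0,"turn": 0}
    - {"tx": 0,"ty": 0.008,"tz": 0,"turn": 0}
    - {"tx": 0,"ty": 0.012,"tz": 0,"turn": 0}
    - {"tx": 0,"ty": 0.016,"tz": 0,"turn": 0}
    - {"tx": 0,"ty": 0.019,"tz": 0,"turn": 0}
    - {"tx": 0,"ty": 0.019,"tz": 0,"turn": 0}

```text
time_s: 20.22
eef_pos: [0.5386, -0.0192, 0.0452]
eef_rot: [0.0, 0.77, -0.638, -0.0]
wrist_force: [0.2, 0.0, -1.3]
opening: 0.168
```

```bash
python3 pinpos.py 18 | grep -v "   x"
```

```text
20.2167 [538.6 -19.2  45.2] [ 0.2  0.  -1.3]
head -79.3092742377121 [-0.  0. -1.]
tool in bracket 52.23024293481931 -0.3726537751940257
wrist pin 18 x 38.029823799159736 38.22800180901477 y [-6.1 -0.3  4.8] ztop [68.2 70.8 72.3]
wrist head 5059 x [67.8 95. ] y -13.939579859566965 15.72948725513233 z 80.24286337093541
scene head 100 x [68.9 97.4] y -15.381844675120293 12.992570220426762 z 81.64131813474785
side head 28 x [71.  92.9] y -17.94802274234002 -4.208807348830984 z 73.59837530965862
```

View pics/side18c.png

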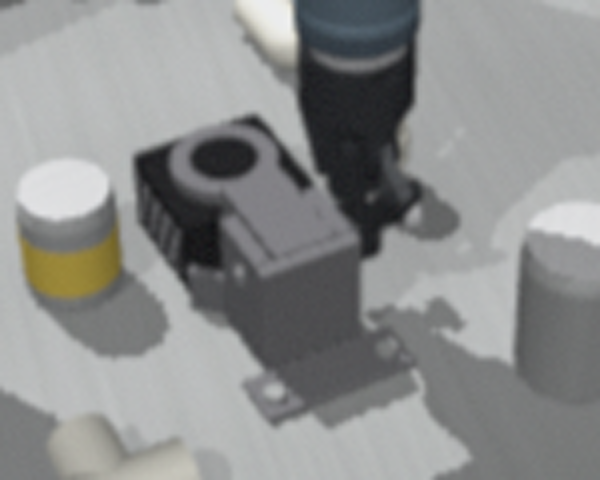

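View pics/wrist18.png

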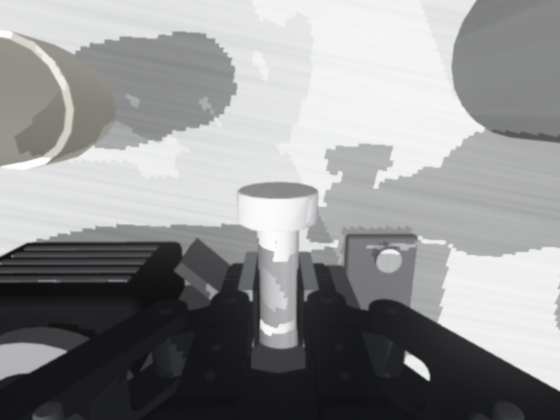

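The head's outer face is at x ≈ 95 mm, so the tip is at ≈ -37 mm: through the near lug and tongue and into the far hole. I'll open partway and draw back past the head along the axis.

Request:
move_arm:
  increments:
    - {"tx": 0,"ty": 0,"tz": 0,"turn": 0}
    - {"tx": 0,"ty": 0,"tz": 0,"turn": 0}
    - {"tx": 0,"ty": 0,"tz": 0,"turn": 0}
    - {"tx": 0,"ty": 0,"tz": 0,"turn": 0}
    - {"tx": 0,"ty": 0,"tz": 0,"turn": 0}
    - {"tx": 0,"ty": 0,"tz": 0,"turn": 0}
  gripper: 0.6

```text
time_s: 20.87
eef_pos: [0.5394, -0.0192, 0.0453]
eef_rot: [-0.0, 0.77, -0.638, 0.0]
wrist_force: [0.1, 0.2, -0.3]
opening: 0.598
```

```bash
python3 pinpos.py 19 | grep -v "   x"
```

```text
20.8667 [539.4 -19.2  45.3] [ 0.1  0.2 -0.3]
head -79.29501379868506 [ 0. -0. -1.]
tool in bracket 53.07358959681946 -0.5077636250027635
wrist pin 102 x 38.00225397732312 39.06995953879821 y [-8.1 -0.6  7.3] ztop [63.1 69.9 71.8]
wrist head 4667 x [68.5 97.3] y -15.03327958291934 14.075994668390198 z 75.82883344429317
scene head 102 x [ 70.2 101.2] y -15.502763489514562 12.821106841644903 z 77.594488686752
```

View pics/wrist19.png

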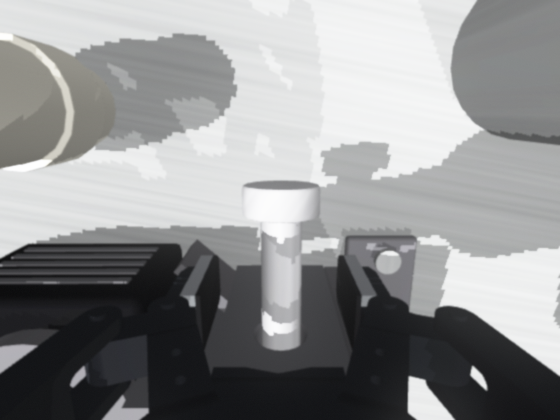

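The pin stays in the holes, its head dipped ~4.5 mm as expected. The head (243–320) passes between the pads (inner faces at ~215 and ~345). Draw back 62 mm.

Request:
move_arm:
  increments:
    - {"tx": 0,"ty": -0.01,"tz": 0,"turn": 0}
    - {"tx": 0,"ty": -0.025,"tz": 0,"turn": 0}
    - {"tx": 0,"ty": -0.04,"tz": 0,"turn": 0}
    - {"tx": 0,"ty": -0.055,"tz": 0,"turn": 0}
    - {"tx": 0,"ty": -0.065,"tz": 0,"turn": 0}
    - {"tx": 0,"ty": -0.065,"tz": 0,"turn": 0}

```text
time_s: 21.52
eef_pos: [0.6051, -0.007, 0.0456]
eef_rot: [-0.001, 0.77, -0.638, 0.001]
wrist_force: [0.7, 0.3, -0.1]
opening: 0.599
```

Request:
move_arm:
  increments:
    - {"tx": 0,"ty": 0,"tz": 0.004,"turn": 0}
    - {"tx": 0,"ty": 0,"tz": 0.004,"turn": 0}
    - {"tx": 0,"ty": 0,"tz": 0.004,"turn": 0}
    - {"tx": 0,"ty": 0,"tz": 0.004,"turn": 0}
    - {"tx": 0,"ty": 0,"tz": 0.004,"turn": 0}
    - {"tx": 0,"ty": 0,"tz": 0.004,"turn": 0}
    - {"tx": 0,"ty": 0,"tz": 0.004,"turn": 0}
    - {"tx": 0,"ty": 0,"tz": 0.004,"turn": 0}
  gripper: 0

```text
time_s: 22.18
eef_pos: [0.6033, -0.0071, 0.0414]
eef_rot: [-0.0, 0.77, -0.638, 0.0]
wrist_force: [0.1, 0.1, 0.1]
opening: -0.003
```

```bash
python3 pinpos.py 20 | grep -v "   x"
```

```text
22.1833 [603.3  -7.1  41.4] [0.1 0.1 0.1]
head -79.3027915418288 [ 0. -0. -1.]
tool in bracket 118.05619655997567 -0.6725069775454571
wrist pin 275 x 91.88350625168404 98.22399298760527 y [-1.7  0.2  2.5] ztop [65.5 72.5 74. ]
side pin 105 x 46.140006047011155 95.76880253090086 y [-12.7  -7.5   5.3] ztop [51.8 65.4 72.6]
```

View pics/side20c.png

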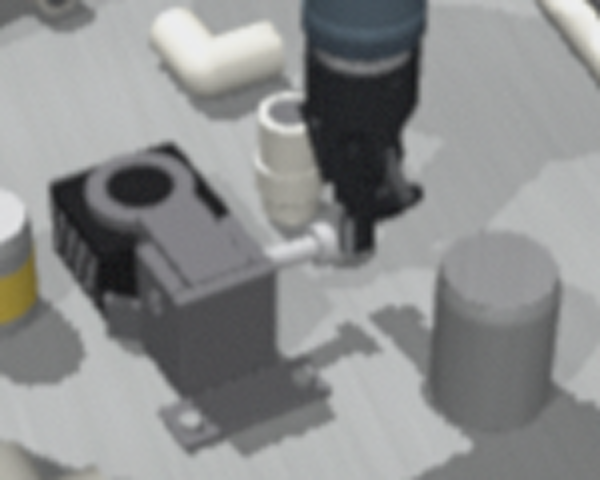

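View pics/scene20c.png

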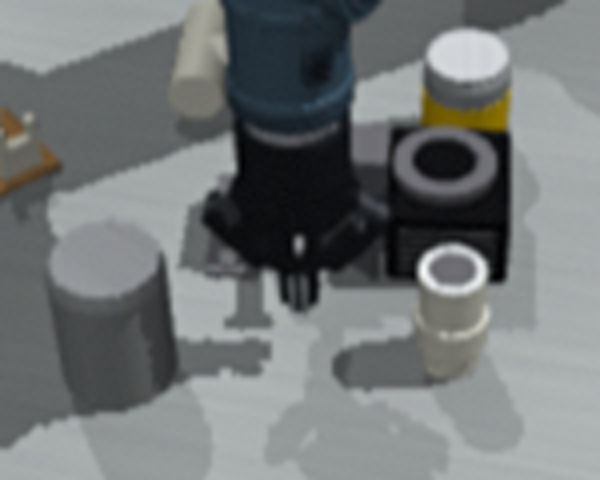

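The fingers are shut just behind the head, the pin still in the holes. Push the head.

Request:
move_arm:
  increments:
    - {"tx": 0,"ty": 0.005,"tz": 0,"turn": 0}
    - {"tx": 0,"ty": 0.009,"tz": 0,"turn": 0}
    - {"tx": 0,"ty": 0.012,"tz": 0,"turn": 0}
    - {"tx": 0,"ty": 0.015,"tz": 0,"turn": 0}
    - {"tx": 0,"ty": 0.018,"tz": 0,"turn": 0}
    - {"tx": 0,"ty": 0.021,"tz": 0,"turn": 0}
    - {"tx": 0,"ty": 0.024,"tz": 0,"turn": 0}
    - {"tx": 0,"ty": 0.027,"tz": 0,"turn": 0}
    - {"tx": 0,"ty": 0.03,"tz": 0,"turn": 0}
    - {"tx": 0,"ty": 0.03,"tz": 0,"turn": 0}

```text
time_s: 23.17
eef_pos: [0.5721, -0.0125, 0.0406]
eef_rot: [0.001, 0.77, -0.638, -0.001]
wrist_force: [0.1, 0.7, -0.7]
opening: -0.002
```

```bash
python3 pinpos.py 21 | grep -v "   x"
```

```text
23.1667 [572.1 -12.5  40.6] [ 0.1  0.7 -0.7]
head -79.29933796586755 [-0.  0. -1.]
tool in bracket 86.38309042891396 -0.12645023071841174
side pin 47 x 47.09364146423593 72.05188453809563 y [-12.5  -6.1   8.1] ztop [50.8 67.5 72.9]
```

View pics/side21c.png

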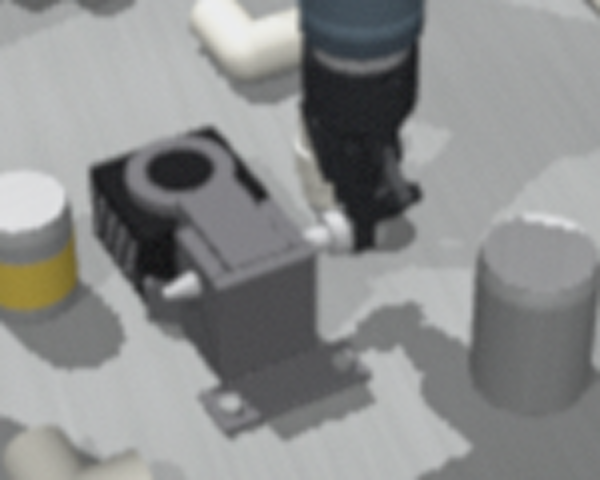

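The side crop shows the tip out of the near-robot lug at (182,285) and the head at (335,230), closing on the far lug. Keep pushing.

Request:
move_arm:
  increments:
    - {"tx": 0,"ty": 0.004,"tz": 0,"turn": 0}
    - {"tx": 0,"ty": 0.007,"tz": 0,"turn": 0}
    - {"tx": 0,"ty": 0.01,"tz": 0,"turn": 0}
    - {"tx": 0,"ty": 0.013,"tz": 0,"turn": 0}
    - {"tx": 0,"ty": 0.016,"tz": 0,"turn": 0}
    - {"tx": 0,"ty": 0.019,"tz": 0,"turn": 0}
    - {"tx": 0,"ty": 0.022,"tz": 0,"turn": 0}
    - {"tx": 0,"ty": 0.022,"tz": 0,"turn": 0}

```text
time_s: 23.98
eef_pos: [0.5514, -0.0168, 0.0412]
eef_rot: [0.0, 0.77, -0.638, -0.0]
wrist_force: [0.2, 0.1, -0.6]
opening: -0.003
```

Request:
move_arm:
  increments:
    - {"tx": 0,"ty": 0.0015,"tz": 0,"turn": 0}
    - {"tx": 0,"ty": 0.003,"tz": 0,"turn": 0}
    - {"tx": 0,"ty": 0.003,"tz": 0,"turn": 0}

```text
time_s: 24.23
eef_pos: [0.549, -0.0173, 0.0413]
eef_rot: [0.0, 0.77, -0.638, -0.0]
wrist_force: [0.4, -0.2, -0.6]
opening: 0.004
```

```bash
python3 pinpos.py 22 | grep -v "   x"
```

```text
24.2333 [549.  -17.3  41.3] [ 0.4 -0.2 -0.6]
head -79.29977268219238 [-0. -0. -1.]
tool in bracket 62.85734330742322 -0.5256029473439972
```

View pics/side22c.png

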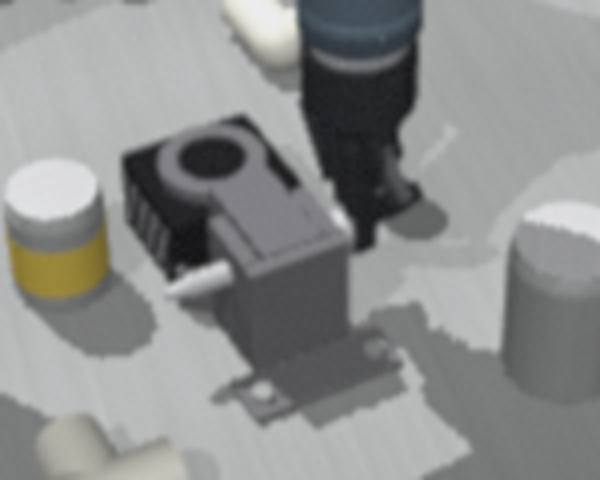

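Head nearly at the lug (expected contact at tool x ≈ 59 mm, now 62.9). Small steps, watching the force.

Request:
move_arm:
  increments:
    - {"tx": 0,"ty": 0.0015,"tz": 0,"turn": 0}
    - {"tx": 0,"ty": 0.0025,"tz": 0,"turn": 0}
    - {"tx": 0,"ty": 0.0025,"tz": 0,"turn": 0}

```text
time_s: 24.63
eef_pos: [0.5466, -0.0178, 0.0413]
eef_rot: [0.0, 0.77, -0.638, -0.0]
wrist_force: [-0.6, 0.2, 0.2]
opening: -0.001
```

Request:
move_arm:
  increments:
    - {"tx": 0,"ty": 0.001,"tz": 0,"turn": 0}
    - {"tx": 0,"ty": 0.0015,"tz": 0,"turn": 0}
    - {"tx": 0,"ty": 0.0015,"tz": 0,"turn": 0}

```text
time_s: 24.88
eef_pos: [0.5452, -0.0181, 0.0413]
eef_rot: [0.0, 0.77, -0.638, -0.0]
wrist_force: [-0.3, 1.2, 0.3]
opening: -0.0
```

Request:
move_arm:
  increments:
    - {"tx": 0,"ty": 0.001,"tz": 0,"turn": 0}
    - {"tx": 0,"ty": 0.0015,"tz": 0,"turn": 0}
    - {"tx": 0,"ty": 0.0015,"tz": 0,"turn": 0}

```text
time_s: 25.13
eef_pos: [0.5448, -0.0182, 0.0415]
eef_rot: [-0.001, 0.77, -0.638, 0.001]
wrist_force: [5.5, 1.5, -3.2]
opening: 0.003
```

The force starts at tool x = 58.5 mm, which matches the head on the lug. Retreat and look.

Request:
move_arm:
  increments:
    - {"tx": 0,"ty": 0.001,"tz": 0,"turn": 0}
    - {"tx": 0,"ty": 0.001,"tz": 0,"turn": 0}

```text
time_s: 25.3
eef_pos: [0.5448, -0.0183, 0.0418]
eef_rot: [-0.002, 0.77, -0.638, 0.002]
wrist_force: [9.3, 2.4, -5.0]
opening: -0.002
```

Request:
move_arm:
  increments:
    - {"tx": 0,"ty": -0.005,"tz": 0,"turn": 0}
    - {"tx": 0,"ty": -0.02,"tz": 0,"turn": 0}
    - {"tx": 0,"ty": -0.03,"tz": -0.02,"turn": 0}
    - {"tx": 0,"ty": -0.03,"tz": -0.06,"turn": 0}
    - {"tx": 0,"ty": -0.03,"tz": -0.1,"turn": 0}
    - {"tx": 0,"ty": -0.01,"tz": -0.13,"turn": 0}
    - {"tx": 0,"ty": 0.02,"tz": -0.15,"turn": 0}
    - {"tx": 0,"ty": 0.05,"tz": -0.17,"turn": 0}
    - {"tx": 0,"ty": 0.065,"tz": -0.17,"turn": 0}
    - {"tx": 0,"ty": 0.065,"tz": -0.17,"turn": 0}
    - {"tx": 0,"ty": 0.065,"tz": -0.17,"turn": 0}

```text
time_s: 26.22
eef_pos: [0.4788, -0.0307, 0.2116]
eef_rot: [-0.0, 0.77, -0.638, 0.0]
wrist_force: [1.4, 0.2, 0.3]
opening: -0.003
```

```bash
cat > chk.py <<'E'
from top import *
from fit import *
from bench import get_obs
np.set_printoptions(precision=1,suppress=True)
o=get_obs();print(o["time_s"],o["eef_pos"]*1000)
b=np.radians(10.8);yb=np.array([-np.sin(b),np.cos(b)]);xb=np.array([np.cos(b),np.sin(b)])
h=np.array([487.2,-28.6])
S=[snap(n,"23") for n in ("wrist","side","scene")]
draw(S[1:],"pics/top23.png")
for n,s in zip(("wrist","side","scene"),S):
    P=pts(s,.35,.7,-.15,.3,.02,.1); q=P[:,:2]*1000-h; q=np.c_[q@xb,q@yb,P[:,2]*1000]
    for nm,m in dict(lugs=(q[:,2]>84)&(q[:,1]<27)&(q[:,1]>-45)&(abs(q[:,0])<42),body=(abs(q[:,2]-68)<10)&(q[:,1]>58)&(q[:,1]<160)&(abs(q[:,0])<60),
       head=(q[:,0]>38)&(q[:,0]<60)&(abs(q[:,1])<20)&(q[:,2]>45)&(q[:,2]<84),tip=(q[:,0]<-39)&(q[:,0]>-100)&(abs(q[:,1])<12)&(q[:,2]>50)&(q[:,2]<80),
       union=(q[:,0]>90)&(q[:,0]<160)&(q[:,1]>70)&(q[:,1]<140)&(q[:,2]>82)).items():
        if m.sum()<10: continue
        r,bx=rect(q[m]/1000); print(n,nm,m.sum(),"x %.1f %.1f y %.1f %.1f z %.1f..%.1f"%(q[m,0].min(),q[m,0].max(),q[m,1].min(),q[m,1].max(),q[m,2].min(),q[m,2].max()), np.array(r[1]),r[2])
E
python3 chk.py
```

```text
26.2167 [478.8 -30.7 211.6]
wrist lugs 7315 x -35.9 36.7 y -37.4 27.0 z 84.0..93.1 [72.5 64.4] 0.10820867866277695
wrist body 11220 x -48.8 51.5 y 58.0 144.6 z 60.9..78.0 [100.3  86.5] 0.010985958389937878
wrist head 542 x 38.0 48.6 y -14.7 14.8 z 54.5..79.9 [29.5 10.6] 89.93132781982422
wrist tip 268 x -59.2 -42.9 y -7.8 7.4 z 64.2..72.8 [15.2 16.3] 89.63935852050781
wrist union 3005 x 102.4 135.2 y 81.9 127.8 z 82.0..91.2 [32.3 45.9] 1.3159691095352173
side lugs 500 x -37.3 37.0 y -42.1 27.0 z 84.0..94.4 [74.4 68.8] 0.3309333920478821
side body 575 x -50.1 50.7 y 58.3 144.3 z 58.7..77.9 [ 85.7 100.9] 89.73251342773438
side tip 91 x -84.5 -39.1 y -11.7 4.1 z 58.6..71.7 [15.2 45.8] 85.8017578125
side union 141 x 100.3 146.9 y 78.9 128.8 z 82.1..92.1 [49.9 43. ] 41.944244384765625
scene lugs 400 x -40.2 39.7 y -38.7 26.4 z 84.2..96.9 [64.7 79.9] 88.47821044921875
scene body 570 x -48.4 55.5 y 58.4 143.1 z 58.0..78.0 [104.   84.5] 0.2944360673427582
scene head 91 x 38.1 52.9 y -19.8 19.7 z 46.6..82.5 [14.7 39.5] 0.16440339386463165
scene tip 15 x -81.0 -58.5 y -5.7 6.1 z 65.3..73.1 [11.4 22.1] 83.84326934814453
scene union 190 x 102.1 150.7 y 82.7 126.2 z 82.3..94.3 [48.8 43.1] 1.923105001449585
```

View pics/wrist23.png

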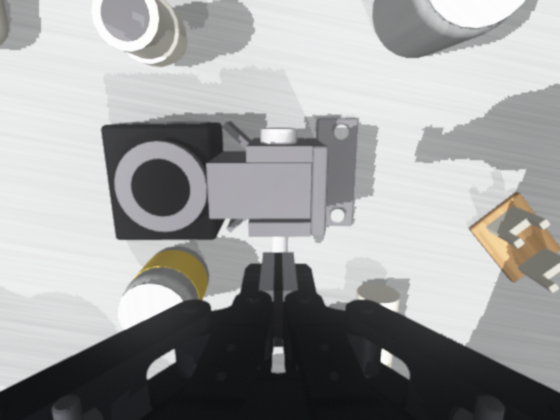

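View pics/side23.png

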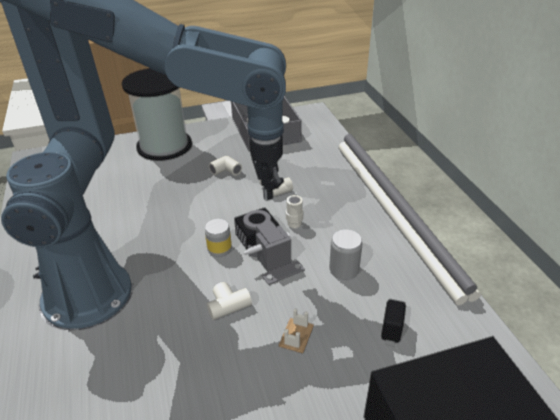

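View pics/top23.png

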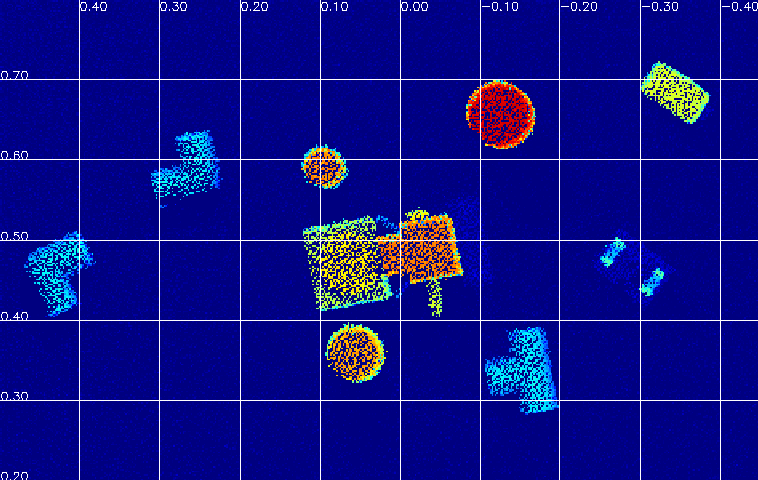

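All the checks agree: the head's outer face is at x = 48.6 mm, so its inner face is about 0.6 mm from the lug. The tip is at about -84 mm, the pump's rear face at 144.6 mm (home is 145), and the union is upright. The bystanders have the same outlines as in the first map. Hand in.

```bash
python3 -c "
from bench import workorder
print(workorder.hand_in())"
```

```text
the job is handed in; nothing more can be done
None
```

The job is done and handed in at 26 s on the robot's clock. No verdict is reported.

- **Union:** I gripped it by the upper barrel and stood it at about (0.590, 0.098) m, close to free_spot. It is upright, with its top at 88.7 mm against 88 mm nominal.
- **Pump:** I pushed it in with two fingers on the rear face until it stopped at 19 N. The last check put its rear face at y ≈ 144.6 mm (home is 145), x about +1.3 mm off, and heading within about 0.2°.
- **Pin:** I carried it to the far side, put it in from there and pushed it by the head until it met the lug at about 10 N. The head's inner face is about 0.6 mm from the lug, the tip is at x ≈ -84 mm, and it lies on the hole axis within about 1 mm in y.
- **Bystanders:** Their outlines in the final height map match those in the first one.
- **Disagreements:** The scene camera put the head's outer face 4 mm farther out than the wrist camera did (52.9 against 48.6 mm). The side camera put the pin about 4 mm to -y. I trusted the wrist camera, which matched the contact point and the given sizes. When I let go of the pin partway in, its head dipped about 4.5 mm until the final push.

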